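# Load a shaft into the cross-drilling jig

### The arm

A 6-joint arm with a two-finger parallel gripper is mounted at the origin on the work surface. World frame = base frame: x ahead of the robot, y to its left, z up, the work surface at z = 0. Lengths are in m, angles in rad, forces in N, time in s.
With the tool pointing down it reaches from about 0.35 to 0.85 m from the base axis. Payload 8.1 kg.
Tool frame: the origin (TCP) lies midway between the tips of the shut fingers; the grasp point (between the pads) lies 19 mm behind it; z points along the fingers, y is the direction in which the jaws open and shut (so a half turn about z gives the same grasp; the last joint's range is limited). The gripper opens to 85 mm and grips with 20 to 120 N. Pads are 22 mm wide; open, the fingers measure 114 mm over their backs; the gripper's body (76 mm by 85 mm) begins 54 mm behind the grasp point. The pads swing forward as they close: fully open they stand 13 mm farther back than shut.
Start: joints at [1.202, 0.13, 1.488, -0, 1.523, -0.085], TCP at [0.168, 0.576, 0.207] pointing down, gripper open.
Joint ranges: [-2.96, 2.96], [-0.89, 2.26], [0.02, 2.5], [-1.34, 4.48], [0, 2.73], [-2.66, 2.66]. Speed limits (rad/s): [2.39, 2.39, 2.79, 3.14, 3.14, 3.14].

### API

Orientations are given as [roll, pitch, yaw] about the fixed x, y, z axes, in that order (R = Rz(yaw) Ry(pitch) Rx(roll)).
In Python, from plant import r, cams, close_job, models gives the robot as it stands.
- The arm moves only by the shell command python3 -m pendant 'ROWS'. ROWS is JSON, a list of rows, each a list of 5 numbers: the shift along the tool's x, y, z in units of 0.12 m (1.0 is 0.12 m), then the turn about the tool's z in units of pi/4 rad (1.0 is pi/4 rad), then the gripper's target within -1 to 1 (fully open at 1, half-way at 0, shut at -1). In form: [[x, y, z, spin, grip], ...]. A call has exactly 8 rows; each row shifts and turns the commanded pose from where the row before left it, along the tool's axes as they then stand; what a row does not reach is not made up. A row lasts 1/12 s, in which the tool goes at most 41.7 mm and 7.16 degrees, less where a joint would pass 70% of its speed; a pose out of reach is approached as far as the arm can. A call with a number of a shift or a turn outside -1 to 1 is refused whole. A call with a gripper value outside its range is refused whole. The fingers move at their own pace and stop on an object; the grip force is fixed at half the most. Time passes only in rows, so rows that do not move let the fingers close, or fill a call up. It gives the time, the measured TCP pose, the force and the opening at its end, in the units of the state.
- r.observe(): the state, without advancing time (a new reading comes with each control period).
- cams.grab_frame(name): name is "scene" or "side" or "wrist"; returns a dict with "image" (384x512x3 uint8, red, green, blue), "fx", "fy", "cx", "cy" (pixels), "k1" (the pictures are not rectified: a ray, as slopes to the right and down, at radius r is drawn at 1 + k1 r^2 times it, then the intrinsics apply), "rvec" (rotation vector, rad) and "tvec" (3), from world to camera coordinates, as OpenCV has them. Camera axes: x right, y down, z forward; pixel columns grow to the right and rows downward; lengths in m; the calibration is good to about 2 mm. A picture is of the moment at which its call begins. There is no depth.
- close_job(): hands the job in, once; it reports no verdict.
Trained networks look in the newest picture that a camera, given by its name, has taken for a name from the list of things; names that differ only in an ending like _2 or _b are one class to them, and where a whole thing is asked for, a point or a joint stands for the part that bears it (a point fixed in the world has none). Each returns a list of dicts, best first, with "conf" (0 to 1); they miss things now and then, are a little off and sometimes report something else, mostly with a low value. They report only what shows in the picture. A call takes as long as a camera call. They do not tell look-alikes from the thing itself.
- models.spot_in(target, camera): "at" ([column, row] in pixels, amid what is visible of it).
The state is a dict: "t": time; "qpos": joint angles; "qd": joint speeds; "joint_efforts": joint torques, N m; "position": TCP position; "tool_rot": TCP orientation; "ft_force": force on the tool from outside, world axes, zero at the start; "ft_torque": the same for the moment, N m; "grip_width": opening from 0.0 (shut) to 1.0 (fully open).
Only numpy, scipy, OpenCV 4.12 (cv2) and the standard library are available. Lean on these libraries where they do the work, as an engineer would, in place of code of your own. Each camera call takes 0.05 s, during which the arm holds its last target.

### The job

Load the drilling jig: take the steel shaft with the turned-down end out of the wooden rack, lay it in the V-trough with the thin end towards the stop, and push it along under the drill bush until its end bears firmly against the stop rod, without shifting the stop's setting. Then press the toggle clamp's handle fully down so that the shaft is held there. Leave the other bars and everything else on the bench where they are.

Things in the scene. Friction and masses are not known exactly. Their poses are not given: they have to be found in the camera images.
- shaft: the workpiece: a bare steel shaft, 150 mm long, about 0.5 to 0.8 kg: 105 mm of 30 mm diameter, then a turned-down end of 20 mm diameter, 45 mm long. Origin on its axis, halfway along the 150 mm; x runs along it towards the thin end (thick part x = -75 to +30 mm, thin end +30 to +75 mm); it balances at x = -11 mm. It starts in any one of the rack's slots, thick part on both rails
- shaft_tip (a point): centre of the end face of the shaft's thin end, on its axis
- shaft_tail (a point): centre of the end face of the shaft's thick end, on its axis
- rack: wooden bar rack, fixed: a board 100 x 200 mm with two cross rails 45 mm high (16 mm thick, at x = -45 and +15 mm), each with three slots at 66 mm pitch. The bars lie across the rails along x, axes 55 mm above the bench; between the rails it is free down to 10 mm above the bench. Origin under the middle slot, x along the bars, z up
- bar_long: plain steel bar in the rack, 30 mm diameter, 150 mm long, no turned-down end; not wanted, leave it. Origin at its middle, x along it
- bar_short: plain steel bar in the rack, 30 mm diameter, 120 mm long; not wanted, leave it. Origin at its middle, x along it
- jig: cross-drilling jig, bolted down: grey base plate (x -200 to +115 mm, y -110 to +55 mm, 10 mm thick). Origin on the bench under the groove; x along the groove towards the stop, z up. The toggle clamp stands beside the groove at x = -25 to +15 mm, y = -99 to -45 mm; while open its arm stands 140 mm high at y < -5 mm, and over the groove side of y = -30 mm nowhere under 105 mm
- groove (a point): point of the jig at x = 0 on the axis of a 30 mm bar lying in the V-trough, 46 mm above the bench; axes as the jig's. The 90 degree trough of 25 mm angle bar, open upwards, runs along y = 0 from x = -190 to +50 mm; lips 39 mm above the bench, 14 mm (inside) to 18 mm (outside) either side of y = 0. Sliding the shaft along it takes 3 to 8 N
- bush (a point): middle of the top of the drill bush, 91 mm above the bench, on the bridge that crosses the trough at x = 22 to 48 mm of the jig (posts beyond y = +-30 mm, underside 66 mm, top 79 mm above the bench). The bridge bars laying the shaft in at its final place: lay it in the open part, thin end before about x = -15 mm, thick end after -190 mm, and push it along beneath
- stop_rod: the end stop: a round steel rod, 16 mm diameter, lying along the groove's axis in the end plate beyond the bridge. Origin at the centre of its end face that the shaft must touch, axes as the jig's. That face lies at x = 55 to 73 mm in the jig's frame, set differently each time; 5 to 30 N on it is a firm touch, the rod is held by friction and slips at about 60 N
- clamp_arm: the toggle clamp's hold-down arm with a rubber-tipped spindle, linked to the handle: it stands up beside the groove when open and comes down on top of the thick part of the shaft, at x = -5 mm in the jig's frame, as the handle is pressed down. Origin at its pivot; axes as the jig's when open
- handle (a joint): angle of the toggle clamp's handle: 0 open (handle stands up, 57 degrees above level, leaning away from the groove), 0.9 rad fully down (6 degrees above level, pointing along -y of the jig). It stays where it is left; pressing it takes 4 to 8 N, twice that once the arm meets the shaft (about the last 0.03 rad)
- handle_end (a point): end of the clamp's handle, on the axis of its black grip (17 mm diameter, covering the outer 80 mm). The handle turns in the jig's y-z plane at x = -5 mm about a pivot at y = -78 mm, 86 mm above the bench; this point lies 115 mm from the pivot. The grip is rubber and does not let fingertips slide along it: press on its outer half from above and follow its arc
- hammer: bystander: hammer with wooden handle, 300 mm; lies flat
- wire_brush: bystander: wooden brush, 210 mm; lies flat
- try_square: bystander: try square, wooden stock 110 mm and steel blade 160 mm; lies flat
- paint_tin: bystander: grey tin, 68 mm diameter, 110 mm tall, standing between rack and jig; origin under its middle
- offcut: bystander: offcut of square steel tube, 75 x 40 x 40 mm
There are look-alikes about, which are no part of the job. Leave any green or turquoise look-alike of the shaft alone.

How it is judged:
By the outcome, as a careful person would: the job done as asked, in the order asked, and still so for the second after the job is handed in, with the robot touching nothing.
It also fails if it takes over 56 s, if anything falls off the work surface, if the arm or the gripper's body presses on something with over 40 N, if the wrist force passes 120 N, or if a joint passes its speed limit or range.

## Working session

There is one attempt and no reset: what is moved stays moved. The work goes in short steps, Python scripts to look and compute and a shell command to move; the robot and the scene stay as the last step left them, time stands still between calls to the robot, and variables do not carry over. Pictures are saved under pics/ and viewed, and the job is handed in when it is done.

```bash
ls; mkdir -p pics; python3 - <<'E'
from plant import r,cams,close_job,models
import cv2
print(r.observe())
for n in ("scene","side","wrist"):
    f=cams.grab_frame(n)
    cv2.imwrite(f"pics/{n}0.png",f["image"][:,:,::-1])
    print(n,{k:v for k,v in f.items() if k!="image"})
E
```

```text
pics
{'t': 0.0, 'qpos': array([ 1.20161391e+00,  1.31175417e-01,  1.48930241e+00,  5.88056332e-06,
        1.52299719e+00, -8.54141854e-02]), 'qd': array([-0.00148803, -0.0005737 ,  0.00136399, -0.00029666,  0.00043481,
       -0.00059251]), 'joint_efforts': array([ 9.15120690e-04, -5.69357371e+01, -5.00573552e+01, -2.15891455e-04,
        1.40571536e-02, -2.63373664e-05]), 'position': array([0.16775045, 0.57544243, 0.20602326]), 'tool_rot': array([-3.13971765e+00, -1.66437113e-04,  2.85782398e+00]), 'ft_force': array([-0.80468361, -0.32657272,  0.14751111]), 'ft_torque': array([ 0.01273587,  0.01207547, -0.00510629]), 'grip_width': 0.9967843059657457}
scene {'fx': 365.8275977973673, 'fy': 365.8275977973673, 'cx': 249.30795505316243, 'cy': 188.3682413115166, 'k1': -0.09300050691166858, 'rvec': array([ 0.99663679,  2.60800247, -0.87515395]), 'tvec': array([ 0.38982483, -0.23317506,  1.46372283])}
side {'fx': 490.94187998766967, 'fy': 490.94187998766967, 'cx': 251.43840103493054, 'cy': 190.2518765767095, 'k1': -0.14666077589661855, 'rvec': array([ 2.40071262, -0.13282422,  0.04989202]), 'tvec': array([-0.54633063,  0.14304035,  1.32684062])}
wrist {'fx': 280.4289152208308, 'fy': 280.4289152208308, 'cx': 251.2610295772812, 'cy': 185.79124767403331, 'k1': -0.0514020733103498, 'rvec': array([-2.32148558, -1.74328979, -0.24526911]), 'tvec': array([-0.60031889, -0.0377211 ,  0.37931081])}
```

View pics/scene0.png

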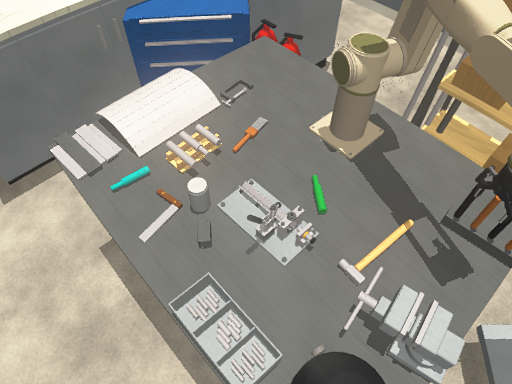

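View pics/side0.png

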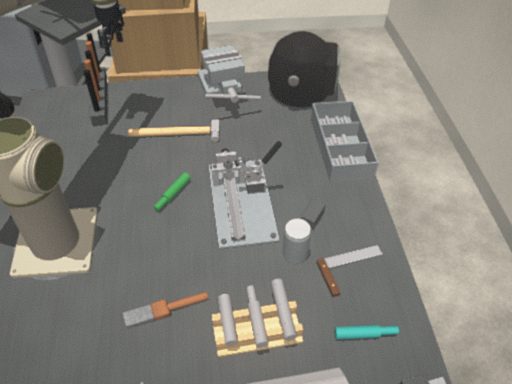

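View pics/wrist0.png

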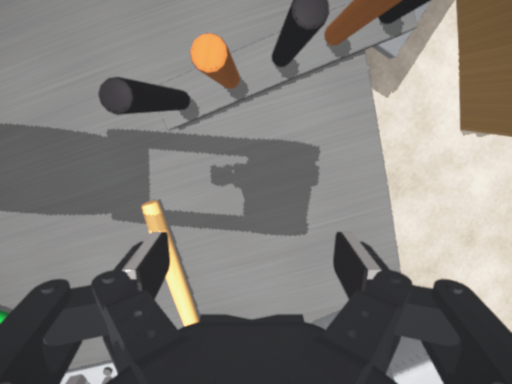

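```bash
cat > h.py <<'E'
from plant import r,cams,close_job,models
import cv2, numpy as np
from scipy.spatial.transform import Rotation as Ro
def proj(f,P):
    P=np.atleast_2d(P); Rm=cv2.Rodrigues(f["rvec"])[0]
    c=P@Rm.T+f["tvec"]; s=c[:,:2]/c[:,2:]; r2=(s**2).sum(1,keepdims=True)
    s=s*(1+f["k1"]*r2); return s*[f["fx"],f["fy"]]+[f["cx"],f["cy"]]
def ray(f,uv):
    Km=np.array([[f["fx"],0,f["cx"]],[0,f["fy"],f["cy"]],[0,0,1]])
    s=cv2.undistortPoints(np.array(uv,float).reshape(-1,1,2),Km,np.array([f["k1"],0,0,0.])).reshape(-1,2)
    Rm=cv2.Rodrigues(f["rvec"])[0]
    d=np.c_[s,np.ones(len(s))]@Rm; o=-Rm.T@f["tvec"]
    return o,d
def atz(f,uv,z):
    o,d=ray(f,uv); z=np.broadcast_to(z,len(d)); return o+d*((z-o[2])/d[:,2])[:,None]
E
python3 - <<'E'
from h import *
for n in ("scene","side","wrist"):
    f=cams.grab_frame(n)
    for t in "shaft shaft_tip shaft_tail rack bar_long bar_short jig groove bush stop_rod clamp_arm handle handle_end paint_tin".split():
        print(n,t,[(np.round(d["at"],1).tolist(),round(d["conf"],2)) for d in models.spot_in(t,n)[:4]])
print(r.observe()["t"])
E
```

```text
scene shaft [([132.8, 175.7], 0.86), ([319.9, 194.3], 0.75), ([191.7, 141.7], 0.6)]
scene shaft_tip [([129.9, 179.7], 0.82), ([320.5, 194.2], 0.62), ([195.7, 143.4], 0.53)]
scene shaft_tail [([320.7, 196.2], 0.86), ([131.5, 183.7], 0.59), ([189.8, 140.7], 0.53)]
scene rack [([190.0, 152.8], 0.77), ([200.1, 192.2], 0.19)]
scene bar_long [([180.9, 156.7], 0.88)]
scene bar_short [([254.2, 131.7], 0.71), ([210.9, 130.5], 0.69)]
scene jig [([268.2, 220.3], 0.88), ([193.8, 140.8], 0.42), ([186.7, 154.8], 0.38)]
scene groove [([269.2, 220.0], 0.9)]
scene bush [([268.8, 221.6], 0.92)]
scene stop_rod [([305.9, 237.4], 0.4)]
scene clamp_arm [([179.6, 154.7], 0.72), ([272.4, 209.3], 0.51)]
scene handle [([261.8, 221.6], 0.63)]
scene handle_end [([192.4, 143.5], 0.73), ([257.1, 221.4], 0.42)]
scene paint_tin [([203.0, 191.5], 0.7)]
side shaft [([173.2, 189.5], 0.94), ([257.3, 319.0], 0.92), ([363.9, 330.3], 0.76)]
side shaft_tip [([173.8, 191.2], 0.77), ([256.6, 320.5], 0.76), ([241.1, 199.7], 0.6), ([362.5, 328.4], 0.59)]
side shaft_tail [([257.9, 319.1], 0.87), ([171.0, 188.0], 0.67), ([363.0,
[... 177 characters left out ...]
6], 0.63), ([282.6, 306.7], 0.38)]
side groove [([241.7, 201.7], 0.79), ([254.6, 320.6], 0.42)]
side bush [([241.5, 201.8], 0.95)]
side stop_rod []
side clamp_arm [([314.3, 213.7], 0.66), ([241.1, 160.5], 0.55)]
side handle [([270.8, 155.1], 0.71)]
side handle_end [([270.1, 155.7], 0.59), ([335.7, 262.3], 0.43)]
side paint_tin []
wrist shaft []
wrist shaft_tip [([0.0, 313.1], 0.5)]
wrist shaft_tail [([3.8, 316.0], 0.54), ([91.9, 374.7], 0.45)]
wrist rack []
wrist bar_long []
wrist bar_short []
wrist jig [([92.8, 374.4], 0.76)]
wrist groove [([92.9, 373.7], 0.67)]
wrist bush [([89.6, 373.0], 0.81)]
wrist stop_rod []
wrist clamp_arm []
wrist handle []
wrist handle_end []
wrist paint_tin []
2.4
```

```bash
python3 - <<'E'
import cv2,numpy as np
a=cv2.imread("pics/side0.png")
cv2.imwrite("pics/s1.png",cv2.resize(a[265:365,190:320],None,fx=6,fy=6,interpolation=cv2.INTER_CUBIC)[:600,:800])
cv2.imwrite("pics/s2.png",cv2.resize(a[135:255,190:310],None,fx=5,fy=5,interpolation=cv2.INTER_CUBIC))
a=cv2.imread("pics/scene0.png")
cv2.imwrite("pics/s3.png",cv2.resize(a[165:270,205:335],None,fx=5.7,fy=5.7,interpolation=cv2.INTER_CUBIC))
cv2.imwrite("pics/s4.png",cv2.resize(a[110:180,150:240],None,fx=8,fy=8,interpolation=cv2.INTER_CUBIC))
E
```

```text
(no output)
```

View pics/s1.png

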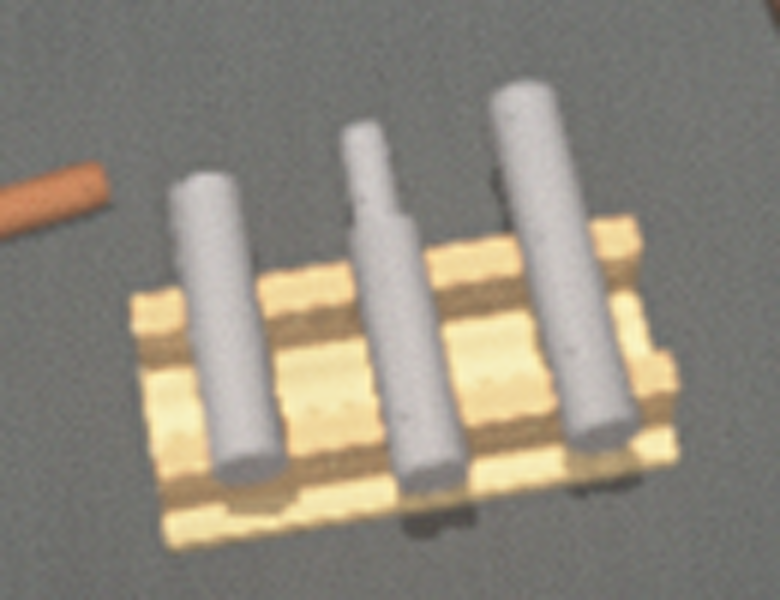

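View pics/s2.png

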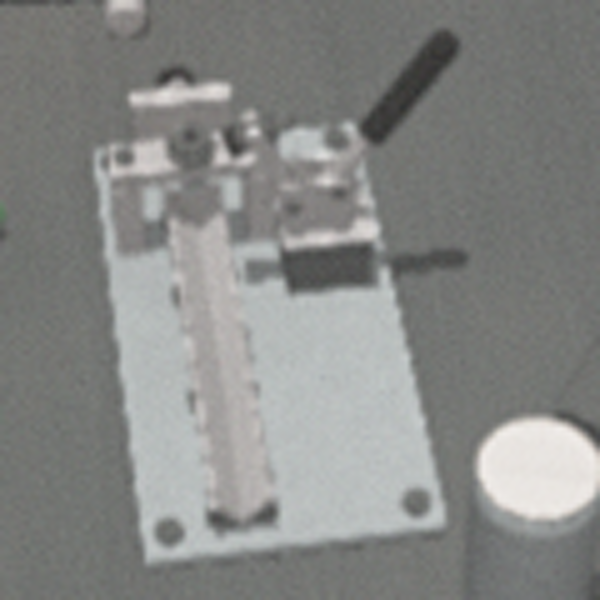

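View pics/s3.png

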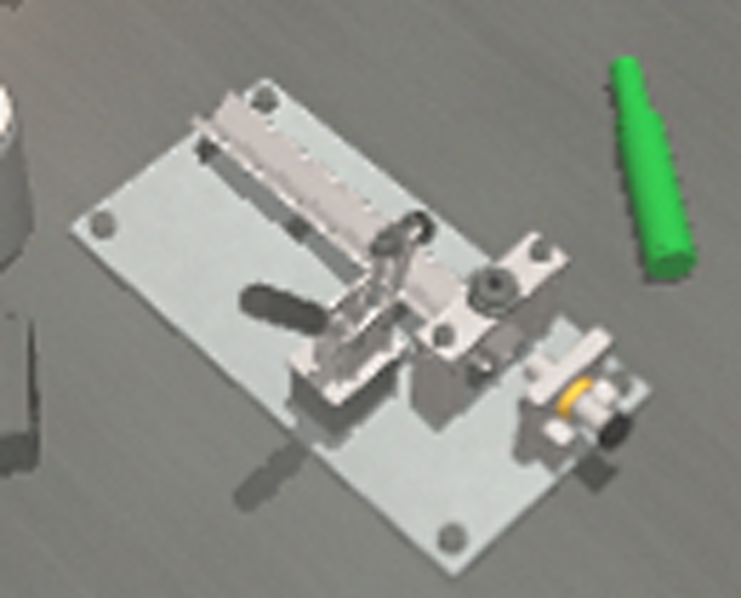

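View pics/s4.png

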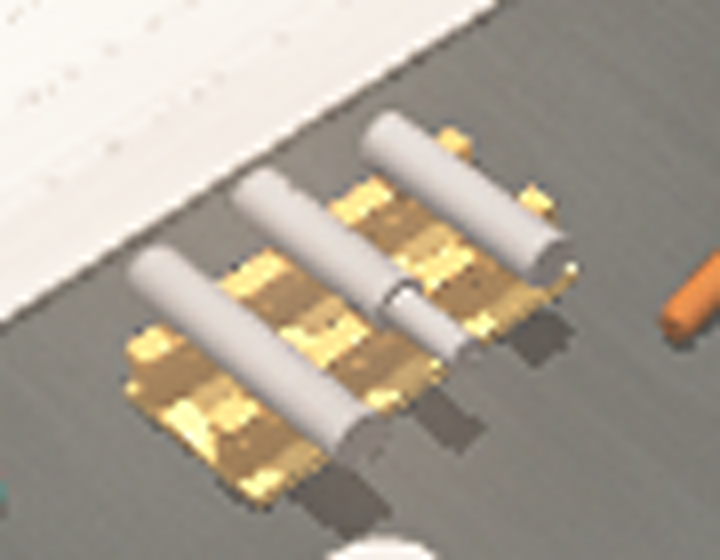

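```bash
python3 - <<'E'
from h import *
from scipy.optimize import least_squares
S=cams.grab_frame("scene");D=cams.grab_frame("side")
s1=lambda p:[190+p[0]/6,265+p[1]/6]; s2=lambda p:[190+p[0]/5,135+p[1]/5]
s3=lambda p:[205+p[0]/5.7,165+p[1]/5.7]; s4=lambda p:[150+p[0]/8,110+p[1]/8]
# jig
J=[(D,s2((145,563)),(-.2,.055,.005)),(D,s2((445,525)),(-.2,-.11,.005)),(D,s2((190,148)),(.035,0,.091)),
(S,s3((268,80)),(-.2,.055,.01)),(S,s3((72,228)),(-.2,-.11,.007)),(S,s3((455,575)),(.115,-.11,.005)),(S,s3((650,388)),(.115,.055,.01)),(S,s3((495,285)),(.035,0,.091))]
def T(p,P): 
    c,s=np.cos(p[2]),np.sin(p[2]); return np.array([p[0]+c*P[0]-s*P[1],p[1]+s*P[0]+c*P[1],P[2]])
def fit(L,p0):
    f=lambda p:np.concatenate([proj(c,T(p,P))[0]-uv for c,uv,P in L])
    best=min((least_squares(f,[p0[0],p0[1],a],loss="soft_l1") for a in np.arange(-3,3.1,1)),key=lambda q:q.cost)
    print(np.round(best.x,4),np.round(f(best.x).reshape(-1,2),1).tolist()); return best.x
c0=atz(S,[[268,220]],.03)[0]; print(c0)
pj=fit(J,c0)
for nm,uv,c in [("tail D",s1((430,475)),D),("tip S",s4((462,352)),S),("tail S top",s4((260,180)),S),("blong D tail",s1((602,435)),D),("blong S",s4((352,435)),S),("bshort D",s1((250,468)),D),("bshort S",s4((550,258)),S)]:
    print(nm,np.round(uv,1),np.round(atz(c,[uv],.055)[0],4))
print("tin",atz(S,[[198.5,182.5]],.11),atz(D,[[297.5,228]],.11))
print(r.observe()["t"])
E
```

```text
[0.53763554 0.10939852 0.03      ]
[0.4995 0.1343 1.6122] [[-0.7, -0.4], [-0.1, -0.3], [-0.9, -3.4], [-1.0, -0.9], [-1.4, 0.3], [-0.6, 0.9], [0.2, -0.2], [-0.4, -0.6]]
tail D [261.7 344.2] [ 0.5306 -0.3788  0.055 ]
tip S [207.8 154. ] [ 0.5183 -0.2291  0.055 ]
tail S top [182.5 132.5] [ 0.5221 -0.3823  0.055 ]
blong D tail [290.3 337.5] [ 0.5963 -0.3702  0.055 ]
blong S [194.  164.4] [ 0.5847 -0.2228  0.055 ]
bshort D [231.7 343. ] [ 0.4648 -0.3687  0.055 ]
bshort S [218.8 142.2] [ 0.452  -0.2482  0.055 ]
tin [[ 0.64235698 -0.10795178  0.11      ]] [[ 0.65351543 -0.10702186  0.11      ]]
2.5
```

```bash
cat >> h.py <<'E'
def rows(p0,p1,n,g,hold=0):
    """p=(x,y,z,yaw) tool-down; n rows straight"""
    p0=np.array(p0,float);p1=np.array(p1,float)
    for i in range(n):
        a=p0+(p1-p0)*i/n; d=(p1-p0)/n; y=a[3]
        t=[np.cos(y)*d[0]+np.sin(y)*d[1], np.sin(y)*d[0]-np.cos(y)*d[1], -d[2]]
        print("[%.3f,%.3f,%.3f,%.3f,%.2f],"%(t[0]/.12,t[1]/.12,t[2]/.12,-d[3]/(np.pi/4),g),end="")
    print(" |step mm",round(np.linalg.norm(d[:3])*1e3,1),"deg",round(np.degrees(d[3]),2))
def st():
    o=r.observe(); print("t",round(o["t"],2),"p",np.round(o["position"],4),"rot",np.round(o["tool_rot"],4),"F",np.round(o["ft_force"],1),"w",round(o["grip_width"],3)); return o
E
python3 - <<'E'
from h import *
st()
rows((.168,.576,.206,2.858),(.41,.36,.25,2.13),8,.2)
rows((.41,.36,.25,2.13),(.52,.06,.25,1.654),8,.2)
rows((.52,.06,.25,1.654),(.53,-.25,.25,1.654),8,.2)
E
```

```text
t 2.5 p [0.168 0.576 0.207] rot [-3.1415  0.      2.8578] F [-0.4  0.1 -0.3] w 1.003
[-0.305,-0.145,-0.046,0.116,0.20],[-0.317,-0.117,-0.046,0.116,0.20],[-0.326,-0.088,-0.046,0.116,0.20],[-0.333,-0.058,-0.046,0.116,0.20],[-0.337,-0.027,-0.046,0.116,0.20],[-0.338,0.003,-0.046,0.116,0.20],[-0.336,0.034,-0.046,0.116,0.20],[-0.332,0.064,-0.046,0.116,0.20], |step mm 40.9 deg -5.21
[-0.326,-0.069,-0.000,0.076,0.20],[-0.329,-0.049,-0.000,0.076,0.20],[-0.332,-0.030,-0.000,0.076,0.20],[-0.333,-0.010,-0.000,0.076,0.20],[-0.333,0.010,-0.000,0.076,0.20],[-0.332,0.030,-0.000,0.076,0.20],[-0.329,0.049,-0.000,0.076,0.20],[-0.326,0.069,-0.000,0.076,0.20], |step mm 39.9 deg -3.41
[-0.323,-0.016,-0.000,-0.000,0.20],[-0.323,-0.016,-0.000,-0.000,0.20],[-0.323,-0.016,-0.000,-0.000,0.20],[-0.323,-0.016,-0.000,-0.000,0.20],[-0.323,-0.016,-0.000,-0.000,0.20],[-0.323,-0.016,-0.000,-0.000,0.20],[-0.323,-0.016,-0.000,-0.000,0.20],[-0.323,-0.016,-0.000,-0.000,0.20], |step mm 38.8 deg 0.0
```

```bash
python3 -m pendant '[[-0.305,-0.145,-0.046,0.116,0.2],[-0.317,-0.117,-0.046,0.116,0.2],[-0.326,-0.088,-0.046,0.116,0.2],[-0.333,-0.058,-0.046,0.116,0.2],[-0.337,-0.027,-0.046,0.116,0.2],[-0.338,0.003,-0.046,0.116,0.2],[-0.336,0.034,-0.046,0.116,0.2],[-0.332,0.064,-0.046,0.116,0.2]]'
```

```text
t: 3.17
position: [0.411, 0.3583, 0.2518]
tool_rot: [3.141, -0.0, 2.125]
ft_force: [-0.3, 1.4, 0.2]
grip_width: 0.603
```

```bash
python3 -m pendant '[[-0.326,-0.069,0,0.076,0.2],[-0.329,-0.049,0,0.076,0.2],[-0.332,-0.03,0,0.076,0.2],[-0.333,-0.01,0,0.076,0.2],[-0.333,0.01,0,0.076,0.2],[-0.332,0.03,0,0.076,0.2],[-0.329,0.049,0,0.076,0.2],[-0.326,0.069,0,0.076,0.2]]'
python3 - <<'E'
from h import *
f=cams.grab_frame("wrist");cv2.imwrite("pics/w1.png",f["image"][:,:,::-1]);st()
import pickle;pickle.dump(f,open("w1.pkl","wb"))
E
```

```text
t: 3.83
position: [0.5196, 0.0575, 0.2516]
tool_rot: [3.141, -0.0, 1.649]
ft_force: [0.3, 0.4, 0.9]
grip_width: 0.597
t 3.88 p [0.5215 0.0507 0.2513] rot [3.1404 0.0043 1.6396] F [-1.5 -5.7  0.5] w 0.599
```

View pics/w1.png

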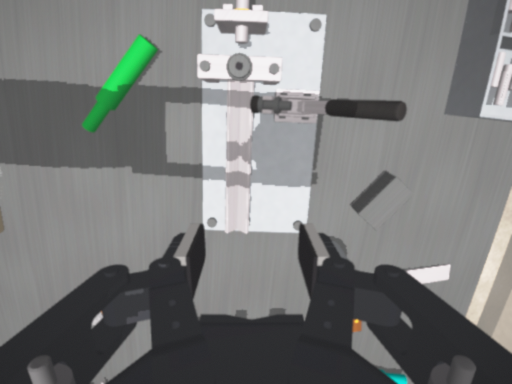

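```bash
python3 - <<'E'
import cv2
a=cv2.imread("pics/w1.png")
cv2.imwrite("pics/w1a.png",cv2.resize(a[0:125,190:340],None,fx=4.8,fy=4.8,interpolation=cv2.INTER_CUBIC))
cv2.imwrite("pics/w1b.png",cv2.resize(a[120:240,190:340],None,fx=5,fy=5,interpolation=cv2.INTER_CUBIC))
E
python3 -m pendant '[[-0.323,-0.016,0,0,0.2],[-0.323,-0.016,0,0,0.2],[-0.323,-0.016,0,0,0.2],[-0.323,-0.016,0,0,0.2],[-0.323,-0.016,0,0,0.2],[-0.323,-0.016,0,0,0.2],[-0.2,-0.01,0,0,0.2],[0,0,0,0,0.2]]'
python3 - <<'E'
from h import *
f=cams.grab_frame("wrist");cv2.imwrite("pics/w2.png",f["image"][:,:,::-1]);st()
import pickle;pickle.dump(f,open("w2.pkl","wb"))
E
```

```text
t: 4.55
position: [0.5266, -0.2019, 0.2509]
tool_rot: [-3.141, 0.002, 1.647]
ft_force: [1.1, -0.3, 0.6]
grip_width: 0.6
t 4.6 p [ 0.5269 -0.1995  0.2509] rot [-3.141 -0.     1.648] F [-0.2  0.7 -0. ] w 0.599
```

View pics/w1a.png

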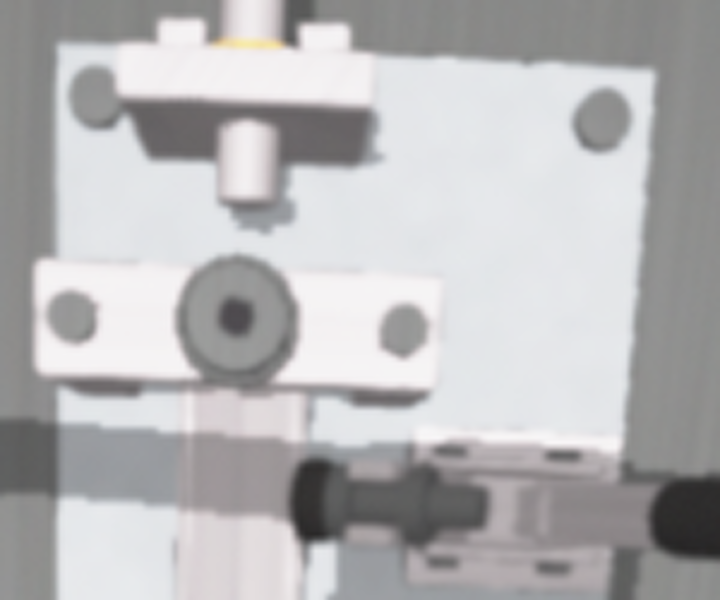

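View pics/w1b.png

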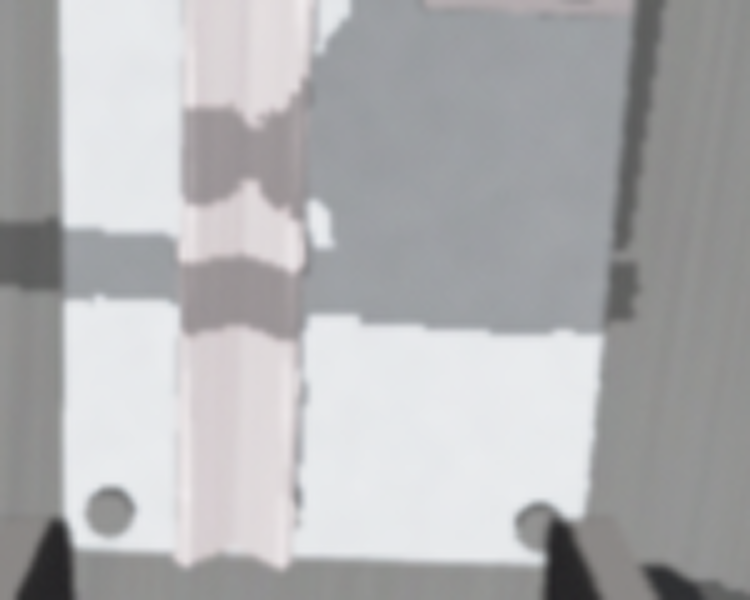

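View pics/w2.png

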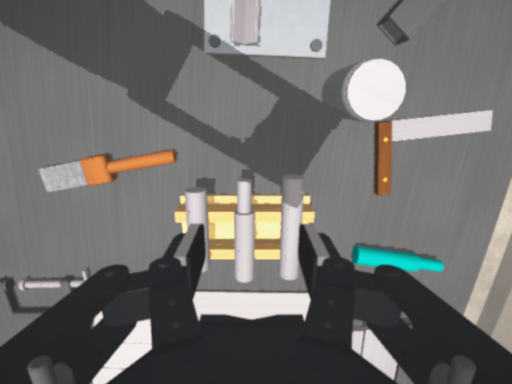

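```bash
python3 - <<'E'
from h import *
import pickle
from scipy.optimize import least_squares
W=pickle.load(open("w1.pkl","rb"));W2=pickle.load(open("w2.pkl","rb"))
a=W2["image"][:,:,::-1]
cv2.imwrite("pics/w2a.png",cv2.resize(a[165:290,165:325],None,fx=4.8,fy=4.8,interpolation=cv2.INTER_CUBIC))
print("cam centre",-cv2.Rodrigues(W["rvec"])[0].T@W["tvec"])
J=[((202.1,9),(.115,.055,.01)),((326.5,14.6),(.115,-.11,.01)),((239.4,65.8),(.035,0,.091)),((203.6,230),(-.2,.055,.01)),((307,233),(-.2,-.11,.01)),((225.4,232.6),(-.19,.018,.039)),((248,233.4),(-.19,-.018,.039))]
def T(p,P): 
    c,s=np.cos(p[2]),np.sin(p[2]); return np.array([p[0]+c*P[0]-s*P[1],p[1]+s*P[0]+c*P[1],P[2]])
f=lambda p:np.concatenate([proj(W,T(p,P))[0]-uv for uv,P in J])
q=least_squares(f,[.5,.134,1.61]); p=q.x
print(np.round(p,4),np.round(q.fun.reshape(-1,2),1).tolist())
for x in (.05,.055,.06,.065,.07):
    print(x,[np.round((proj(W,T(p,(x,0,z)))[0]-[190,0])*4.8,0) for z in (.038,.046,.054)])
# clamp arm tip & handle end check
print("handle_end pred",proj(W,T(p,(-.005,-.078-.115*np.cos(np.radians(57)),.086+.115*np.sin(np.radians(57))))))
E
```

```text
cam centre [0.51493359 0.12938481 0.41841537]
[0.5008 0.1336 1.6129] [[-0.6, -0.6], [0.7, -0.8], [0.1, 0.5], [-0.3, -0.0], [-0.6, 0.3], [-0.5, 0.5], [1.1, 0.5]]
0.05 [array([247., 284.]), array([246., 279.]), array([245., 274.])]
0.055 [array([247., 264.]), array([246., 258.]), array([245., 253.])]
0.06 [array([248., 243.]), array([247., 237.]), array([246., 231.])]
0.065 [array([248., 223.]), array([247., 216.]), array([246., 210.])]
0.07 [array([249., 202.]), array([248., 195.]), array([247., 188.])]
handle_end pred [[403.58357939 111.57536172]]
```

View pics/w2a.png

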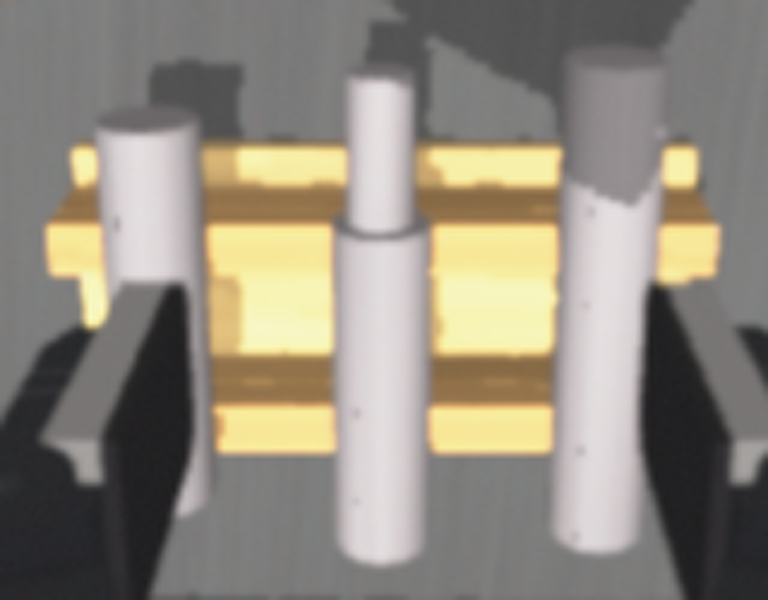

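```bash
python3 - <<'E'
from h import *
import pickle
W=pickle.load(open("w2.pkl","rb"))
m=lambda p:[165+p[0]/4.8,165+p[1]/4.8]
print("cam",-cv2.Rodrigues(W["rvec"])[0].T@W["tvec"])
for n,p,z in [("tip",(380,72),.055),("tail rim",(380,562),.055),("step L",(334,232),.055),("step R",(428,232),.055),("tailL",(340,500),.055),("tailR",(423,500),.055),
 ("railA far L",(48,223),.045),("railA far R",(718,226),.045),("railA near",(380,275),.045),("railB far",(500,403),.045),("railB far",(270,403),.045),("railB near",(270,453),.045),("railB near",(500,453),.045),("barlong R",(642,400),.055),("barlong L",(560,400),.055),("barshort R",(204,300),.055)]:
    print(n,np.round(atz(W,[m(p)],z)[0],4))
E
```

```text
cam [ 0.52227447 -0.12967006  0.41763846]
tip [ 0.5203 -0.2285  0.055 ]
tail rim [ 0.5314 -0.3876  0.055 ]
step L [ 0.5104 -0.2773  0.055 ]
step R [ 0.5375 -0.2752  0.055 ]
tailL [ 0.5175 -0.3661  0.055 ]
tailR [ 0.5431 -0.3641  0.055 ]
railA far L [ 0.4249 -0.2852  0.045 ]
railA far R [ 0.6239 -0.2708  0.045 ]
railA near [ 0.5247 -0.2942  0.045 ]
railB far [ 0.5647 -0.3343  0.045 ]
railB far [ 0.4937 -0.3398  0.045 ]
railB near [ 0.4945 -0.3574  0.045 ]
railB near [ 0.5664 -0.3518  0.045 ]
barlong R [ 0.6063 -0.3246  0.055 ]
barlong L [ 0.5816 -0.3264  0.055 ]
barshort R [ 0.4735 -0.3018  0.055 ]
```

```bash
python3 - <<'E'
from h import *
st()
rows((.5269,-.1995,.2509,1.648),(.5268,-.3158,.16,1.643),6,.2)
rows((.5268,-.3158,.16,1.643),(.5268,-.3158,.047,1.643),6,.2)
E
```

```text
t 4.6 p [ 0.5269 -0.1995  0.2509] rot [-3.141 -0.     1.648] F [-0.2  0.7 -0. ] w 0.599
[-0.161,-0.013,0.126,0.001,0.20],[-0.161,-0.012,0.126,0.001,0.20],[-0.161,-0.012,0.126,0.001,0.20],[-0.161,-0.012,0.126,0.001,0.20],[-0.161,-0.012,0.126,0.001,0.20],[-0.161,-0.012,0.126,0.001,0.20], |step mm 24.6 deg -0.05
[0.000,0.000,0.157,-0.000,0.20],[0.000,0.000,0.157,-0.000,0.20],[0.000,0.000,0.157,-0.000,0.20],[0.000,0.000,0.157,-0.000,0.20],[0.000,0.000,0.157,-0.000,0.20],[0.000,0.000,0.157,-0.000,0.20], |step mm 18.8 deg 0.0
```

```bash
python3 -m pendant '[[-0.161,-0.013,0.126,0.001,0.2],[-0.161,-0.012,0.126,0.001,0.2],[-0.161,-0.012,0.126,0.001,0.2],[-0.161,-0.012,0.126,0.001,0.2],[-0.161,-0.012,0.126,0.001,0.2],[-0.161,-0.012,0.126,0.001,0.2],[0,0,0.15,0,0.2],[0,0,0,0,0.2]]'
python3 - <<'E'
from h import *
f=cams.grab_frame("wrist");cv2.imwrite("pics/w3.png",f["image"][:,:,::-1]);o=st()
p=o["position"]; rows((*p,o["tool_rot"][2]),(.5268,-.3158,.047,1.643),6,.2)
E
```

```text
t: 5.27
position: [0.5258, -0.3117, 0.1381]
tool_rot: [-3.137, -0.005, 1.646]
ft_force: [-0.8, 1.0, -1.6]
grip_width: 0.601
t 5.32 p [ 0.5265 -0.3116  0.1401] rot [-3.138  -0.0037  1.6472] F [-0.6 -0.8  0.1] w 0.596
[-0.006,0.000,0.129,0.001,0.20],[-0.006,0.000,0.129,0.001,0.20],[-0.006,0.000,0.129,0.001,0.20],[-0.006,0.000,0.129,0.001,0.20],[-0.006,0.000,0.129,0.001,0.20],[-0.006,0.000,0.129,0.001,0.20], |step mm 15.5 deg -0.04
```

View pics/w3.png

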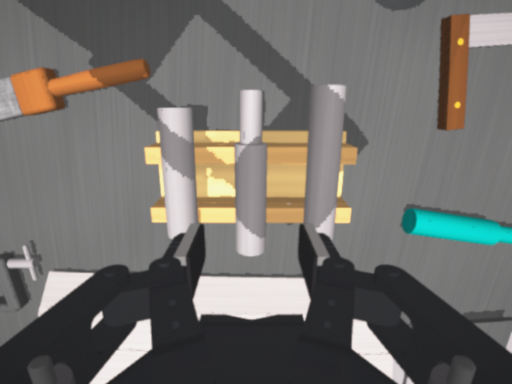

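```bash
python3 -m pendant '[[-0.006,0,0.129,0,0.2],[-0.006,0,0.129,0,0.2],[-0.006,0,0.129,0,0.2],[-0.006,0,0.129,0,0.2],[-0.006,0,0.129,0,0.2],[-0.006,0,0.129,0,0.2],[0,0,0,0,0.2],[0,0,0,0,0.2]]'
python3 - <<'E'
from h import *
f=cams.grab_frame("wrist");cv2.imwrite("pics/w4.png",f["image"][:,:,::-1]);o=st()
E
```

```text
t: 5.98
position: [0.5282, -0.3167, 0.0503]
tool_rot: [-3.141, -0.001, 1.648]
ft_force: [-0.4, -0.5, 0.4]
grip_width: 0.601
t 6.03 p [ 0.5289 -0.3174  0.0513] rot [3.1405e+00 6.0000e-04 1.6478e+00] F [0.1 0.2 0.3] w 0.603
```

View pics/w4.png

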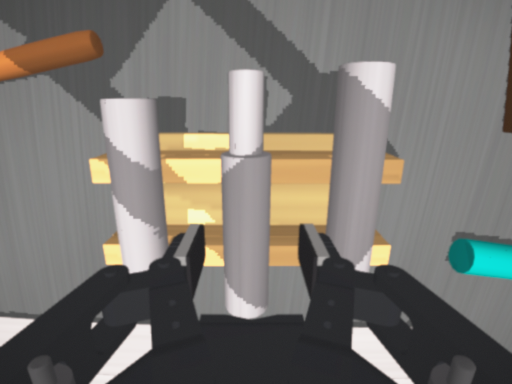

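```bash
python3 -m pendant '[[0.012,-0.022,0.022,-0.006,0.2],[0,0,0,0,0.2],[0,0,0,0,-1],[0,0,0,0,-1],[0,0,0,0,-1],[0,0,0,0,-1],[0,0,0,0,-1],[0,0,0,0,-1]]'; python3 -c "
from h import *
st()"
```

```text
t: 6.7
position: [0.5252, -0.3167, 0.047]
tool_rot: [-3.142, -0.0, 1.651]
ft_force: [-0.8, 0.4, -0.9]
grip_width: 0.0
t 6.7 p [ 0.5252 -0.3167  0.047 ] rot [-3.1415 -0.      1.6513] F [-0.8  0.4 -0.9] w 0.0
```

The opening reads 0.0, so the fingers shut without the shaft between them. I'll look before moving.

```bash
python3 - <<'E'
from h import *
for n in ("wrist","side","scene"):
    f=cams.grab_frame(n);cv2.imwrite(f"pics/{n}5.png",f["image"][:,:,::-1])
    if n=="side": cv2.imwrite("pics/side5z.png",cv2.resize(f["image"][240:370,170:340,::-1],None,fx=4.5,fy=4.5,interpolation=cv2.INTER_CUBIC))
st()
E
```

```text
t 6.85 p [ 0.5252 -0.3167  0.047 ] rot [-3.1415e+00 -1.0000e-04  1.6515e+00] F [-0.5 -0.   1. ] w -0.0
```

View pics/wrist5.png

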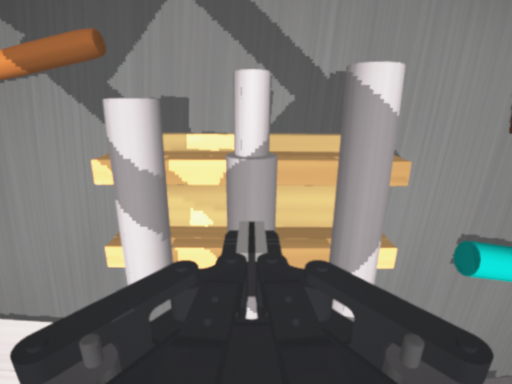

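View pics/side5z.png

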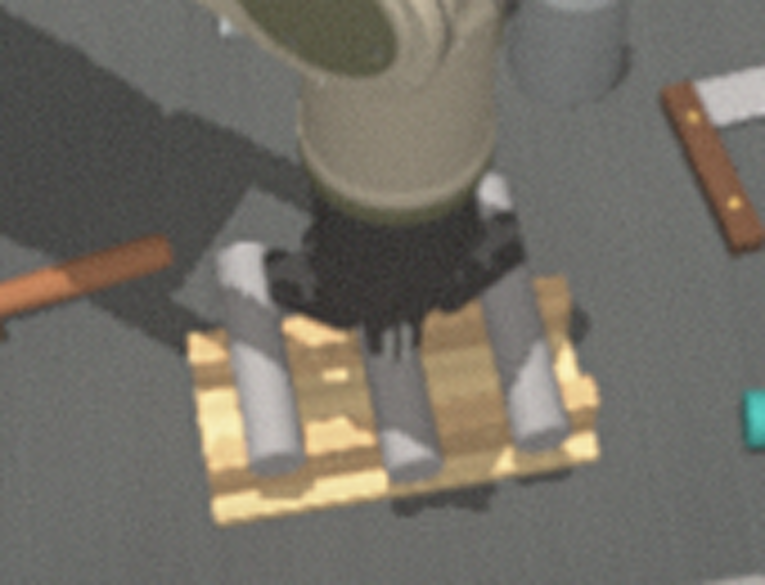

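```bash
python3 - <<'E'
from h import *
W=cams.grab_frame("wrist");D=cams.grab_frame("side")
for z in (.03,.047,.06,.07,.08,.09,.1):
    P=(.5252,-.3167,z); print(z,np.round(proj(W,P)[0],1),np.round((proj(D,P)[0]-[170,240])*4.5,0))
for y in (-.2285,-.3037,-.378): print("shaft ax", y,np.round(proj(W,(.5257-(y+.304)*.0715,y,.055))[0],1),np.round((proj(D,(.5257-(y+.304)*.0715,y,.055))[0]-[170,240])*4.5))
w=W["image"][:,:,::-1]
cv2.imwrite("pics/w5z.png",cv2.resize(w[140:300,180:330],None,fx=3.7,fy=3.7,interpolation=cv2.INTER_CUBIC))
st()
E
```

```text
0.03 [249.6 211.1] [387. 380.]
0.047 [249.4 220.7] [387. 365.]
0.06 [249.3 229.4] [387. 353.]
0.07 [249.2 237. ] [387. 344.]
0.08 [249.1 245.5] [387. 334.]
0.09 [248.9 255.2] [387. 325.]
0.1 [248.8 266.3] [388. 315.]
shaft ax -0.2285 [253.3  72.9] [359. 210.]
shaft ax -0.3037 [251.8 206.2] [385. 335.]
shaft ax -0.378 [250.7 308.3] [413. 467.]
t 6.95 p [ 0.5252 -0.3167  0.047 ] rot [-3.1415 -0.      1.6514] F [ 0.5 -0.5  0.9] w -0.003
```

View pics/w5z.png

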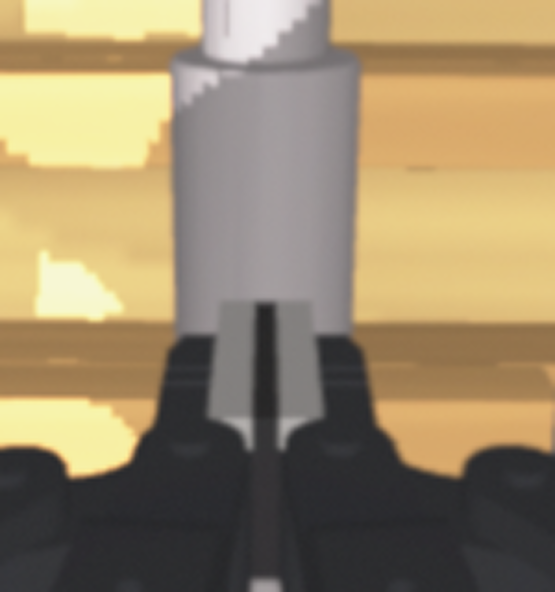

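```bash
python3 - <<'E'
from h import *
W=cams.grab_frame("wrist")
Rm=cv2.Rodrigues(W["rvec"])[0]; C=-Rm.T@W["tvec"]; print("cam",C,"fwd",Rm[2])
ax=np.array([np.cos(1.643),np.sin(1.643),0])
def sil(z,y,rad=.015):
    c=np.array([.5257-(y+.304)*.0715,y,z]); v=C-c; v-=ax*(v@ax); D=np.linalg.norm(v); v/=D; n=np.cross(ax,v)
    a=np.arccos(rad/D); return [c+rad*(np.cos(a)*v+s*np.sin(a)*n) for s in(-1,1)]
for z in (.035,.045,.055,.065):
    for y in (-.285,-.30,-.31): 
        q=[proj(W,P)[0] for P in sil(z,y)]; print(z,y,np.round(q,1).tolist(),round(abs(q[0][0]-q[1][0]),1))
print("measured width at zoom row 250 (img row %.1f): 48.6"%(140+250/3.7))
S=cams.grab_frame("scene"); 
for z in (.03,.047,.06,.07,.08): print(z,proj(S,(.5252,-.3167,z))[0])
cv2.imwrite("pics/sc5z.png",cv2.resize(S["image"][100:180,150:240,::-1],None,fx=7,fy=7,interpolation=cv2.INTER_CUBIC))
E
```

```text
cam [ 0.52044549 -0.24474237  0.21382377] fwd [ 0.02325168 -0.27914377 -0.95996777]
0.035 -0.285 [[229.0, 168.7], [275.1, 169.2]] 46.1
0.035 -0.3 [[229.3, 190.9], [274.3, 191.3]] 45.1
0.035 -0.31 [[229.5, 205.1], [273.8, 205.5]] 44.4
0.045 -0.285 [[227.8, 172.4], [276.4, 172.9]] 48.7
0.045 -0.3 [[228.1, 195.6], [275.6, 196.1]] 47.5
0.045 -0.31 [[228.3, 210.5], [275.1, 211.0]] 46.7
0.055 -0.285 [[226.4, 176.4], [277.9, 177.0]] 51.5
0.055 -0.3 [[226.8, 200.9], [277.0, 201.5]] 50.2
0.055 -0.31 [[227.0, 216.6], [276.4, 217.1]] 49.4
0.065 -0.285 [[224.9, 181.0], [279.6, 181.6]] 54.8
0.065 -0.3 [[225.3, 206.9], [278.6, 207.5]] 53.3
0.065 -0.31 [[225.6, 223.4], [277.9, 224.0]] 52.3
measured width at zoom row 250 (img row 207.6): 48.6
0.03 [192.82792423 146.65514044]
0.047 [192.23017608 143.52397151]
0.06 [191.76574608 141.08860805]
0.07 [191.40408731 139.19059985]
0.08 [191.03853744 137.27078285]
```

View pics/sc5z.png

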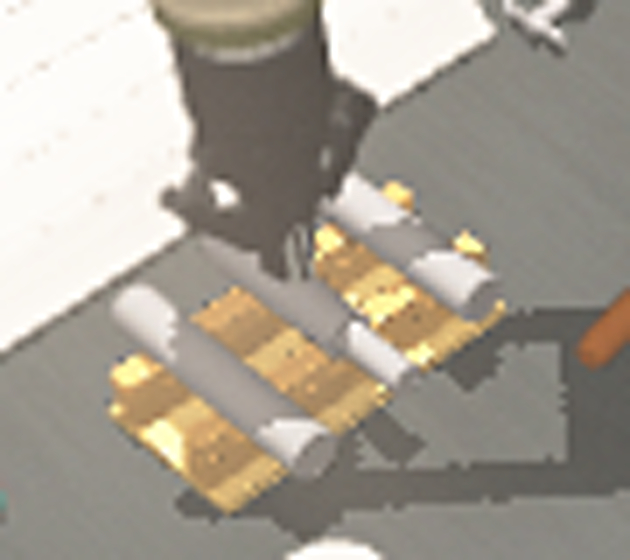

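```bash
python3 - <<'E'
from h import *
import pickle
W=cams.grab_frame("wrist");W2=pickle.load(open("w2.pkl","rb"))
def pt(p,yaw,tx,ty,up): return np.array([p[0]+np.cos(yaw)*tx+np.sin(yaw)*ty,p[1]+np.sin(yaw)*tx-np.cos(yaw)*ty,p[2]+up])
for nm,F,p,yaw,ty in (("now",W,(.5252,-.3167,.047),1.6514,0),("now y8",W,(.5252,-.3167,.047),1.6514,.012),("w2",W2,(.5269,-.1995,.2509),1.648,.0255),("w2",W2,(.5269,-.1995,.2509),1.648,.035)):
    for tx in (-.011,0,.011):
        print(nm,ty,tx,[(u,np.round(proj(F,pt(p,yaw,tx,ty,u))[0],0).tolist()) for u in (0,.008,.016,.024)])
E
python3 -c "
import cv2
a=cv2.imread('pics/w3.png');cv2.imwrite('pics/w3z.png',cv2.resize(a[190:320,150:350],None,fx=3.8,fy=3.8,interpolation=cv2.INTER_CUBIC))"
```

```text
now 0 -0.011 [(0, [249.0, 236.0]), (0.008, [249.0, 242.0]), (0.016, [249.0, 248.0]), (0.024, [249.0, 255.0])]
now 0 0 [(0, [249.0, 221.0]), (0.008, [249.0, 226.0]), (0.016, [249.0, 232.0]), (0.024, [249.0, 238.0])]
now 0 0.011 [(0, [249.0, 205.0]), (0.008, [249.0, 209.0]), (0.016, [249.0, 214.0]), (0.024, [249.0, 220.0])]
now y8 0.012 -0.011 [(0, [268.0, 236.0]), (0.008, [268.0, 242.0]), (0.016, [269.0, 248.0]), (0.024, [270.0, 255.0])]
now y8 0.012 0 [(0, [268.0, 221.0]), (0.008, [269.0, 226.0]), (0.016, [270.0, 232.0]), (0.024, [270.0, 238.0])]
now y8 0.012 0.011 [(0, [268.0, 205.0]), (0.008, [269.0, 209.0]), (0.016, [270.0, 214.0]), (0.024, [271.0, 220.0])]
w2 0.0255 -0.011 [(0, [289.0, 233.0]), (0.008, [291.0, 238.0]), (0.016, [293.0, 245.0]), (0.024, [295.0, 251.0])]
w2 0.0255 0 [(0, [290.0, 217.0]), (0.008, [292.0, 222.0]), (0.016, [293.0, 228.0]), (0.024, [295.0, 234.0])]
w2 0.0255 0.011 [(0, [291.0, 201.0]), (0.008, [292.0, 206.0]), (0.016, [294.0, 210.0]), (0.024, [296.0, 216.0])]
w2 0.035 -0.011 [(0, [304.0, 233.0]), (0.008, [306.0, 238.0]), (0.016, [308.0, 245.0]), (0.024, [311.0, 251.0])]
w2 0.035 0 [(0, [305.0, 217.0]), (0.008, [307.0, 222.0]), (0.016, [310.0, 228.0]), (0.024, [312.0, 234.0])]
w2 0.035 0.011 [(0, [306.0, 201.0]), (0.008, [308.0, 205.0]), (0.016, [311.0, 210.0]), (0.024, [314.0, 216.0])]
```

View pics/w3z.png

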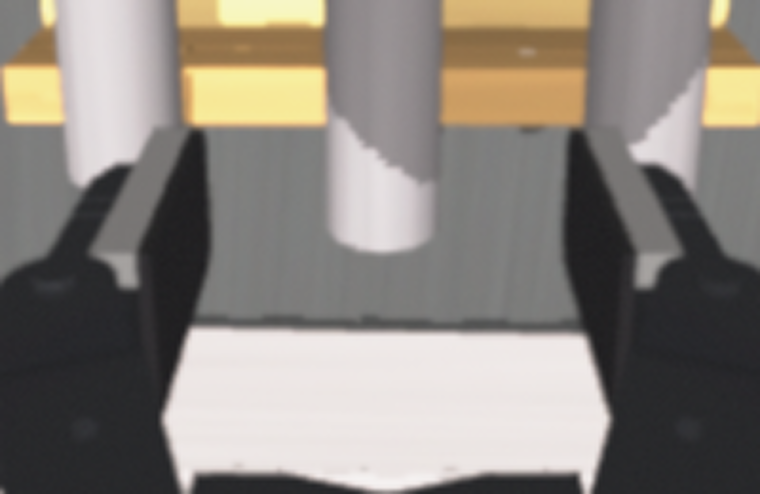

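The cameras explain the miss. In both the wrist and scene pictures the real fingertips sit about 24 mm above the reported TCP. They closed just over the bar, and the shaft hasn't moved. I'll open, go about 25 mm lower and grip again.

```bash
python3 -m pendant '[[0,0,0,0,0.2],[0,0,0,0,0.2],[0,0,0,0,0.2],[0,0,0,0,0.2],[0,0,0.07,0,0.2],[0,0,0.07,0,0.2],[0,0,0.07,0,0.2],[0,0,0,0,0.2]]'; python3 - <<'E'
from h import *
for n in ("wrist","scene"):
    f=cams.grab_frame(n);i=f["image"][:,:,::-1]
    cv2.imwrite(f"pics/{n}6.png",i if n=="wrist" else cv2.resize(i[100:180,150:240],None,fx=7,fy=7,interpolation=cv2.INTER_CUBIC))
st()
E
```

```text
t: 7.77
position: [0.5234, -0.3154, 0.0185]
tool_rot: [-3.138, -0.003, 1.651]
ft_force: [-0.5, 0.9, -0.6]
grip_width: 0.602
t 7.87 p [ 0.5244 -0.3161  0.0205] rot [-3.1398e+00 -1.5000e-03  1.6514e+00] F [-0.2 -0.2  0.5] w 0.601
```

View pics/wrist6.png

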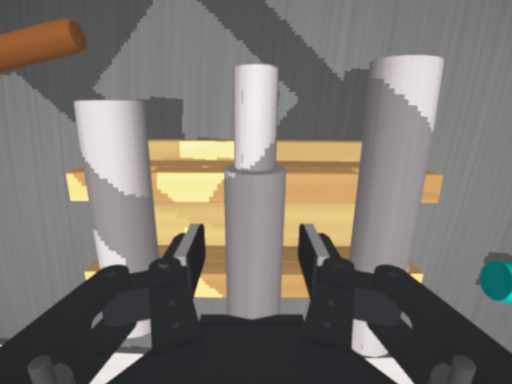

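View pics/scene6.png

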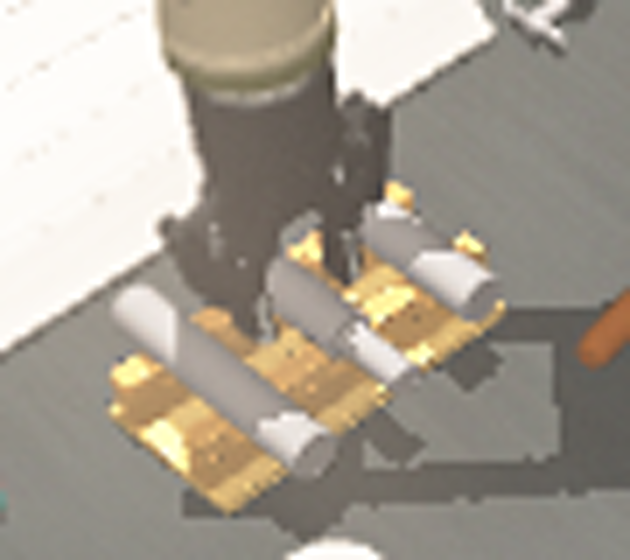

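The fingers now straddle the shaft: shaft centre at column 254, jaw centre at 252, neighbours clear. Closing.

```bash
python3 -m pendant '[[0,0,0,0,-1],[0,0,0,0,-1],[0,0,0,0,-1],[0,0,0,0,-1],[0,0,0,0,-1],[0,0,0,0,-1],[0,0,0,0,-1],[0,0,0,0,-1]]'
```

```text
t: 8.53
position: [0.5252, -0.317, 0.0223]
tool_rot: [3.141, 0.0, 1.651]
ft_force: [-5.1, -0.1, 5.5]
grip_width: 0.328
```

```bash
python3 -m pendant '[[0,0,-0.05,0,-1],[0,0,-0.1,0,-1],[0,0,-0.15,0,-1],[0,0,-0.2,0,-1],[0,0,-0.25,0,-1],[0,0,-0.2,0,-1],[0,0,-0.05,0,-1],[0,0,0,0,-1]]'; python3 - <<'E'
from h import *
import pickle
for n in ("wrist","side"):
    f=cams.grab_frame(n);i=f["image"][:,:,::-1];pickle.dump(f,open(n+"7.pkl","wb"))
    cv2.imwrite(f"pics/{n}7.png",i)
st()
E
```

```text
t: 9.2
position: [0.5269, -0.3176, 0.1449]
tool_rot: [3.137, 0.003, 1.652]
ft_force: [0.6, -0.8, -6.3]
grip_width: 0.325
t 9.3 p [ 0.5246 -0.3161  0.1403] rot [-3.1403e+00 -1.2000e-03  1.6515e+00] F [-0.5 -0.5 -5.9] w 0.331
```

View pics/wrist7.png

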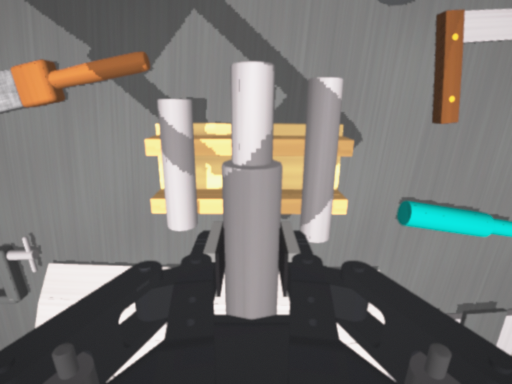

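View pics/side7.png

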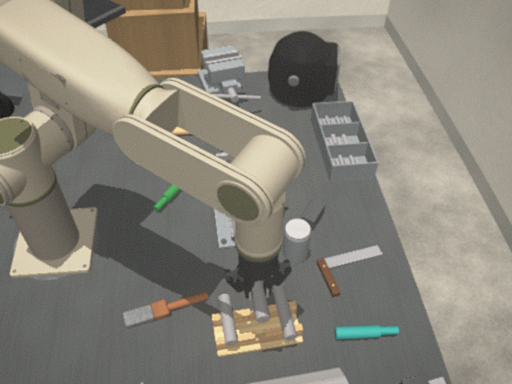

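```bash
python3 - <<'E'
from h import *
import pickle
from scipy.optimize import least_squares
W=pickle.load(open("wrist7.pkl","rb"))
i=W["image"][:,:,::-1]; cv2.imwrite("pics/w7z.png",cv2.resize(i[50:330,190:310],None,fx=2.1*1.0,fy=2.1,interpolation=cv2.INTER_CUBIC))
p=(.5246,-.3161,.1403);yaw=1.6515
def pt(tx,ty,up): return np.array([p[0]+np.cos(yaw)*tx+np.sin(yaw)*ty,p[1]+np.sin(yaw)*tx-np.cos(yaw)*ty,p[2]+up])
for ox in (.008,.013,.018):
  for up in (.028,.033,.038):
    e=[proj(W,pt(ox+.075,0,up+dz))[0][1] for dz in (.01,0,-.01)]; s=[proj(W,pt(ox+.03,0,up+dz))[0][1] for dz in (.015,.01)]
    w=[abs(proj(W,pt(ox+.05,-.01,up))[0][0]-proj(W,pt(ox+.05,.01,up))[0][0]), abs(proj(W,pt(ox,-.015,up+.002))[0][0]-proj(W,pt(ox,.015,up+.002))[0][0])]
    t=proj(W,pt(ox-.075,0,up+.015))[0][1]
    print(ox,up,"tip rows",np.round(e,1),"step",np.round(s,1),"widths",np.round(w,1),"tail",round(t,1))
E
```

```text
0.008 0.028 tip rows [75.5 77.4 79.2] step [175.8 173.2] widths [39.7 54.8] tail 348.9
0.008 0.033 tip rows [74.3 76.5 78.3] step [178.5 175.8] widths [41.1 56.6] tail 356.1
0.008 0.038 tip rows [73.1 75.5 77.4] step [181.5 178.5] widths [42.6 58.5] tail 363.7
0.013 0.028 tip rows [63.6 66.4 68.9] step [165.4 163.2] widths [40.1 55.4] tail 342.4
0.013 0.033 tip rows [62.  65.  67.7] step [167.8 165.4] widths [41.5 57.2] tail 349.5
0.013 0.038 tip rows [60.2 63.6 66.4] step [170.3 167.8] widths [43.  59.1] tail 356.9
0.018 0.028 tip rows [51.5 55.2 58.5] step [154.8 152.9] widths [40.4 55.9] tail 335.7
0.018 0.033 tip rows [49.4 53.4 56.9] step [156.8 154.8] widths [41.9 57.7] tail 342.7
0.018 0.038 tip rows [47.1 51.5 55.2] step [158.9 156.8] widths [43.5 59.7] tail 350.0
```

View pics/w7z.png

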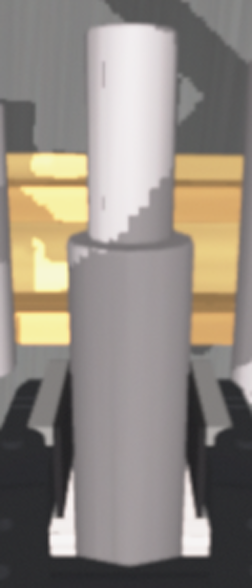

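```bash
python3 - <<'E'
from h import *
rows((.5252,-.317,.143,1.6515),(.5042,-.0402,.143,1.6129),8,-1)
st()
E
```

```text
[0.289,0.001,-0.000,0.006,-1.00],[0.289,0.000,-0.000,0.006,-1.00],[0.289,-0.001,-0.000,0.006,-1.00],[0.289,-0.003,-0.000,0.006,-1.00],[0.289,-0.004,-0.000,0.006,-1.00],[0.289,-0.006,-0.000,0.006,-1.00],[0.289,-0.007,-0.000,0.006,-1.00],[0.289,-0.008,-0.000,0.006,-1.00], |step mm 34.7 deg -0.28
t 9.3 p [ 0.5246 -0.3161  0.1403] rot [-3.1403e+00 -1.2000e-03  1.6515e+00] F [-0.5 -0.5 -5.9] w 0.331
```

```bash
python3 -m pendant '[[0.2,0,0,0.006,-1],[0.289,0,0,0.006,-1],[0.289,-0.001,0,0.006,-1],[0.289,-0.003,0,0.006,-1],[0.289,-0.004,0,0.006,-1],[0.289,-0.006,0,0.006,-1],[0.289,-0.007,0,0.006,-1],[0.289,-0.008,0,0.006,-1]]'
python3 -m pendant '[[0.25,-0.004,0,0,-1],[0.2,0,0,0,-1],[0.1,0,0,0,-1],[0,0,0,0,-1],[0,0,0,0,-1],[0,0,0,0,-1],[0,0,0,0,-1],[0,0,0,0,-1]]'
python3 - <<'E'
from h import *
import pickle
f=cams.grab_frame("wrist");i=f["image"][:,:,::-1];pickle.dump(f,open("w8.pkl","wb"));cv2.imwrite("pics/w8.png",i)
st()
E
```

```text
t: 9.97
position: [0.5025, -0.0487, 0.1388]
tool_rot: [-3.137, -0.001, 1.613]
ft_force: [1.0, 0.4, -6.2]
grip_width: 0.324
t: 10.63
position: [0.5014, 0.0142, 0.1415]
tool_rot: [-3.141, 0.0, 1.612]
ft_force: [-0.0, -0.3, -6.2]
grip_width: 0.328
t 10.68 p [0.5015 0.0143 0.1416] rot [-3.1413e+00  1.0000e-04  1.6122e+00] F [ 0.4 -0.6 -5.8] w 0.327
```

View pics/w8.png

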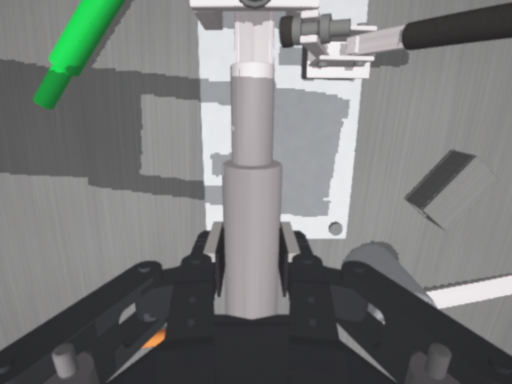

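```bash
python3 - <<'E'
import cv2
a=cv2.imread("pics/w8.png")
cv2.imwrite("pics/w8z.png",cv2.resize(a[0:110,190:320],None,fx=5.4,fy=5.4,interpolation=cv2.INTER_CUBIC))
cv2.imwrite("pics/w8y.png",cv2.resize(a[130:300,190:360],None,fx=3.5,fy=3.5,interpolation=cv2.INTER_CUBIC))
E
```

```text
(no output)
```

View pics/w8z.png

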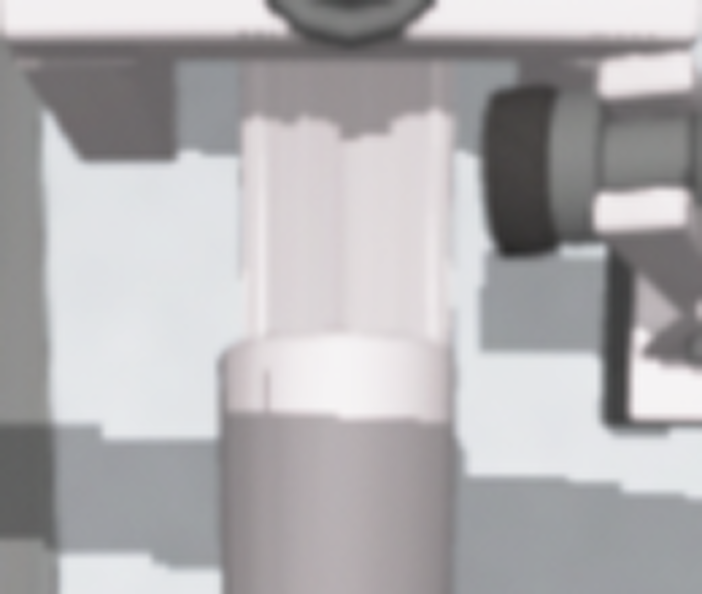

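View pics/w8y.png

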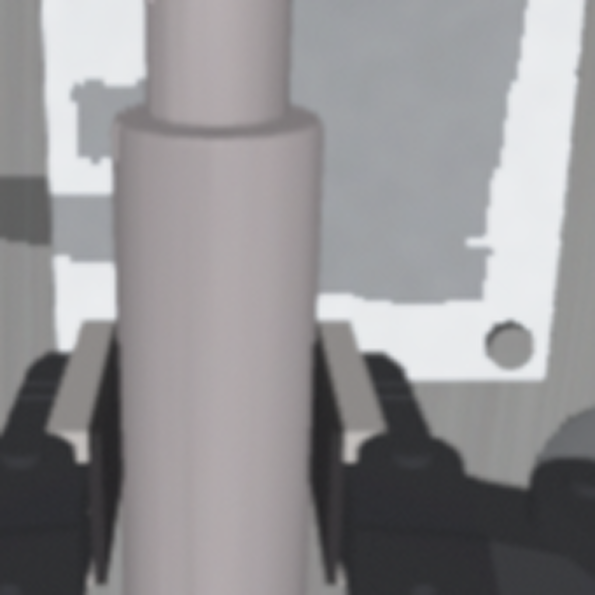

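```bash
python3 - <<'E'
from h import *
import pickle
W=pickle.load(open("w8.pkl","rb"))
c=lambda x,y:(190+x/5.4,y/5.4); e=lambda x,y:(190+x/3.5,130+y/3.5)
L=atz(W,[c(243,150),c(450,150),c(245,300),c(449,300)],.039); print(L[:2].mean(0),L[2:].mean(0), L[1]-L[0])
A=atz(W,[c(222,420),c(450,420),e(118,170),e(322,170),e(122,450),e(310,450)],.1755); print(A.reshape(3,2,3).mean(1))
K=atz(W,[e(43,0),e(58,350),e(545,380)],.01); print(K)
T=lambda x,y:(.5008+np.cos(1.6129)*x-np.sin(1.6129)*y,.1336+np.sin(1.6129)*x+np.cos(1.6129)*y)
print("pred corner",T(-.2,-.11), "axis at x", [T(x,0) for x in(-.05,0)])
E
```

```text
[0.49936728 0.15125344 0.039     ] [0.50046239 0.12850645 0.039     ] [0.03339483 0.00142945 0.        ]
[[0.49950364 0.09780848 0.1755    ]
 [0.50182075 0.05128031 0.1755    ]
 [0.50315082 0.00695935 0.1755    ]]
[[ 0.44924535  0.05813696  0.01      ]
 [ 0.45349692 -0.05651685  0.01      ]
 [ 0.61757295 -0.06097583  0.01      ]]
pred corner (np.float64(0.6191207617694725), np.float64(-0.06159271844587782)) axis at x [(np.float64(0.5029045617320997), np.float64(0.08364431143587567)), (np.float64(0.5008), np.float64(0.1336))]
```

```bash
python3 -m pendant '[[0,0.02,0.06,0,-1],[0,0,0.14,0,-1],[0,0,0.16,0,-1],[0,0,0.16,0,-1],[0,0,0.16,0,-1],[0,0,0.16,0,-1],[0,0,0.1,0,-1],[0,0,0.04,0,-1]]'
python3 - <<'E'
from h import *
import pickle
for n in("wrist","side"):
    f=cams.grab_frame(n);i=f["image"][:,:,::-1];pickle.dump(f,open(n+"9.pkl","wb"));cv2.imwrite(f"pics/{n}9.png",i if n=="wrist" else cv2.resize(i[130:280,150:330],None,fx=4,fy=4,interpolation=cv2.INTER_CUBIC))
st()
E
```

```text
t: 11.35
position: [0.502, 0.0152, 0.0215]
tool_rot: [-3.138, -0.0, 1.613]
ft_force: [0.0, 0.1, -6.4]
grip_width: 0.326
t 11.45 p [0.5031 0.0152 0.0232] rot [-3.1395e+00 -3.0000e-04  1.6134e+00] F [ 0.1 -0.3 -6. ] w 0.326
```

View pics/wrist9.png

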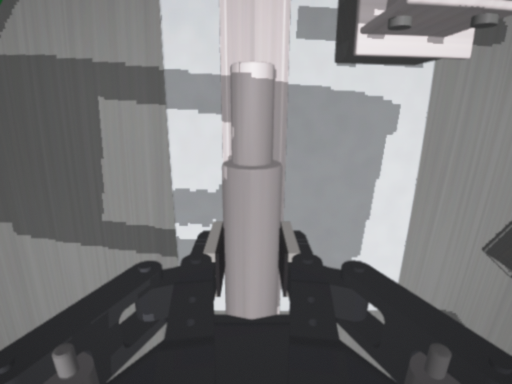

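View pics/side9.png

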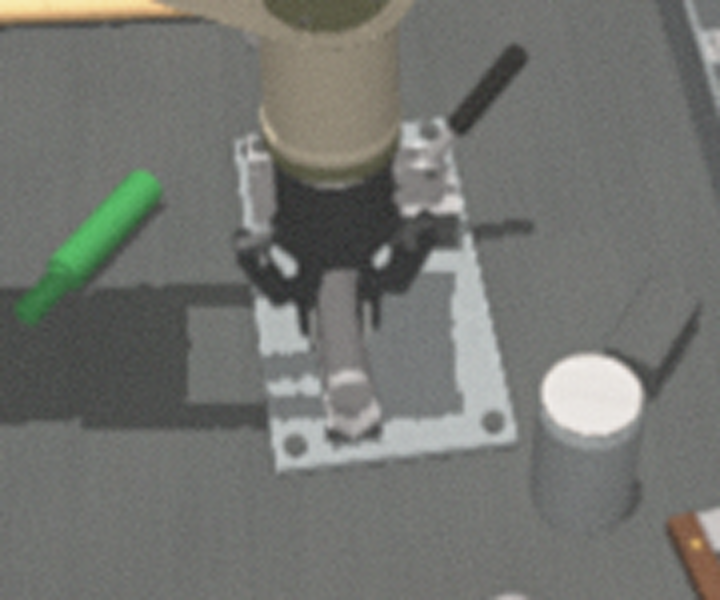

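```bash
python3 - <<'E'
from h import *
import pickle
W=pickle.load(open("wrist9.pkl","rb"))
i=W["image"][:,:,::-1]; cv2.imwrite("pics/w9z.png",cv2.resize(i[0:200,200:310],None,fx=3,fy=3,interpolation=cv2.INTER_CUBIC))
g=cv2.cvtColor(W["image"],cv2.COLOR_RGB2GRAY).astype(int)
for r_ in (30,50,120,200): print(r_,g[r_,212:300].tolist())
E
```

```text
30 [213, 213, 214, 214, 215, 215, 209, 190, 191, 199, 204, 206, 213, 221, 214, 201, 197, 198, 197, 195, 196, 197, 197, 196, 197, 199, 200, 200, 201, 199, 197, 198, 198, 197, 197, 198, 198, 197, 195, 193, 192, 193, 198, 205, 206, 207, 209, 209, 210, 210, 209, 208, 208, 208, 207, 208, 208, 209, 207, 205, 203, 202, 203, 203, 204, 206, 206, 206, 205, 206, 211, 221, 220, 210, 201, 197, 194, 197, 209, 214, 214, 215, 215, 212, 194, 157, 142, 141]
50 [213, 213, 213, 214, 213, 213, 208, 192, 197, 203, 206, 208, 213, 221, 218, 205, 198, 199, 199, 199, 199, 198, 199, 198, 200, 201, 202, 203, 204, 202, 200, 201, 200, 200, 201, 201, 200, 199, 197, 194, 194, 195, 200, 206, 209, 209, 210, 211, 212, 212, 210, 210, 210, 210, 210, 210, 211, 211, 208, 208, 205, 205, 205, 205, 208, 209, 208, 207, 207, 211, 220, 224, 217, 206, 200, 199, 200, 201, 211, 216, 218, 218, 218, 218, 217, 217, 217, 217]
120 [222, 222, 221, 222, 222, 222, 222, 221, 217, 198, 166, 150, 145, 144, 150, 154, 147, 143, 136, 123, 122, 129, 132, 134, 139, 143, 146, 148, 150, 150, 153, 156, 158, 160, 162, 162, 162, 163, 163, 164, 164, 163, 162, 162, 161, 159, 157, 155, 154, 152, 150, 149, 147, 145, 143, 139, 137, 135, 132, 127, 121, 127, 139, 143, 144, 144, 144, 145, 150, 155, 153, 147, 143, 142, 137, 137, 144, 147, 146, 146, 146, 145, 146, 146, 146, 146, 146, 146]
200 [147, 147, 146, 147, 146, 146, 147, 147, 147, 143, 132, 118, 119, 124, 127, 131, 133, 136, 138, 141, 142, 144, 145, 146, 147, 147, 147, 149, 150, 151, 150, 150, 151, 152, 152, 153, 153, 155, 156, 158, 159, 158, 159, 159, 160, 160, 159, 158, 157, 156, 156, 156, 156, 155, 154, 153, 152, 150, 148, 146, 145, 144, 142, 141, 138, 135, 130, 125, 123, 128, 136, 134, 135, 145, 149, 149, 150, 149, 149, 150, 150, 151, 151, 151, 151, 150, 151, 150]
```

View pics/w9z.png

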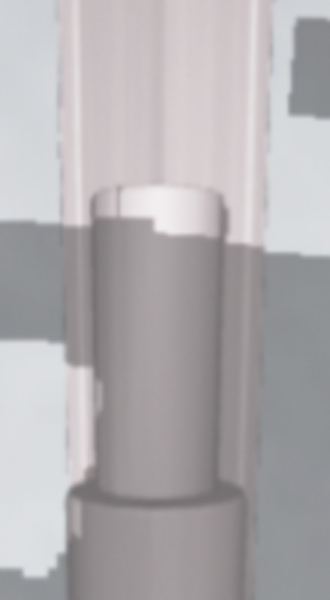

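```bash
python3 - <<'E'
from h import *
import pickle
W=pickle.load(open("wrist9.pkl","rb"))
q=atz(W,[(219.5,50),(289.5,50),(225,50),(283,50),(252.2,50),(221.5,120),(287.5,120),(231.5,120),(272,120),(223.2,200),(280.5,200)],[.039,.039,.039,.039,.0248,.039,.039,.056,.056,.058,.058])
f=lambda p:round(float(p[0]+.0421*(p[1]-.0152)),4)
print("outer50",f((q[0]+q[1])/2),"hl50",f((q[2]+q[3])/2),"vertex",f(q[4]),"outer120",f((q[5]+q[6])/2),"shaft120",f((q[7]+q[8])/2),"shaft200",f((q[9]+q[10])/2))
E
```

```text
outer50 0.5047 hl50 0.5045 vertex 0.5036 outer120 0.5049 shaft120 0.5034 shaft200 0.5036
```

```bash
python3 -m pendant '[[0,0.007,0.015,0,-1],[0,0,0.015,0,-1],[0,0,0.015,0,-1],[0,0,0.01,0,-1],[0,0,0.005,0,-1],[0,0,0,0,-1],[0,0,0,0,-1],[0,0,0,0,-1]]'
```

```text
t: 12.12
position: [0.5048, 0.0154, 0.0171]
tool_rot: [3.141, 0.0, 1.614]
ft_force: [-0.2, 0.2, -6.9]
grip_width: 0.324
```

```bash
python3 -m pendant '[[0,0,0.01,0,-1],[0,0,0.01,0,-1],[0,0,0,0,-1],[0,0,0,0,-1],[0,0,0,0,-1],[0,0,0,0,-1],[0,0,0,0,-1],[0,0,0,0,-1]]'
```

```text
t: 12.78
position: [0.505, 0.0154, 0.0156]
tool_rot: [3.141, 0.0, 1.614]
ft_force: [-4.8, -0.2, 5.2]
grip_width: 0.325
```

```bash
python3 -m pendant '[[0,-0.005,0.003,0,-1],[0,0,0.003,0,-1],[0,0,0,0,-1],[0,0,0,0,-1],[0,0,0,0,-1],[0,0,0,0,-1],[0,0,0,0,-1],[0,0,0,0,-1]]'
```

```text
t: 13.45
position: [0.505, 0.0154, 0.0156]
tool_rot: [3.14, 0.0, 1.614]
ft_force: [-5.2, 1.7, 9.2]
grip_width: 0.328
```

```bash
python3 -m pendant '[[0,0,-0.006,0,-1],[0,0,0,0,0],[0,0,0,0,0],[0,0,0,0,0],[0,0,0,0,0],[0,0,0,0,0],[0,0,0,0,0],[0,0,0,0,0]]'
python3 - <<'E'
from h import *
import pickle
for n in("wrist","side"):
    f=cams.grab_frame(n);i=f["image"][:,:,::-1];pickle.dump(f,open(n+"10.pkl","wb"));cv2.imwrite(f"pics/{n}10.png",i if n=="wrist" else cv2.resize(i[130:280,150:330],None,fx=4,fy=4,interpolation=cv2.INTER_CUBIC))
st()
E
```

```text
t: 14.12
position: [0.5042, 0.0153, 0.0146]
tool_rot: [3.142, 0.0, 1.614]
ft_force: [-0.2, 1.0, 0.7]
grip_width: 0.503
t 14.22 p [0.5041 0.0154 0.0146] rot [-3.1415 -0.      1.6137] F [ 0.1 -0.1  0.1] w 0.502
```

View pics/wrist10.png

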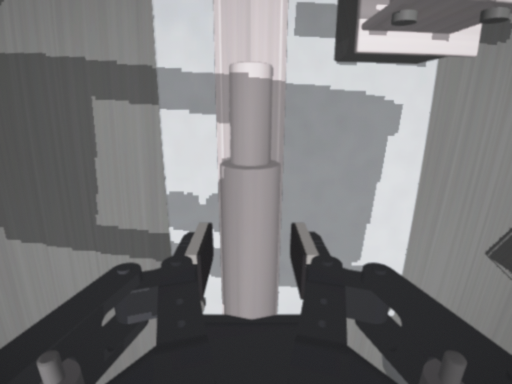

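View pics/side10.png

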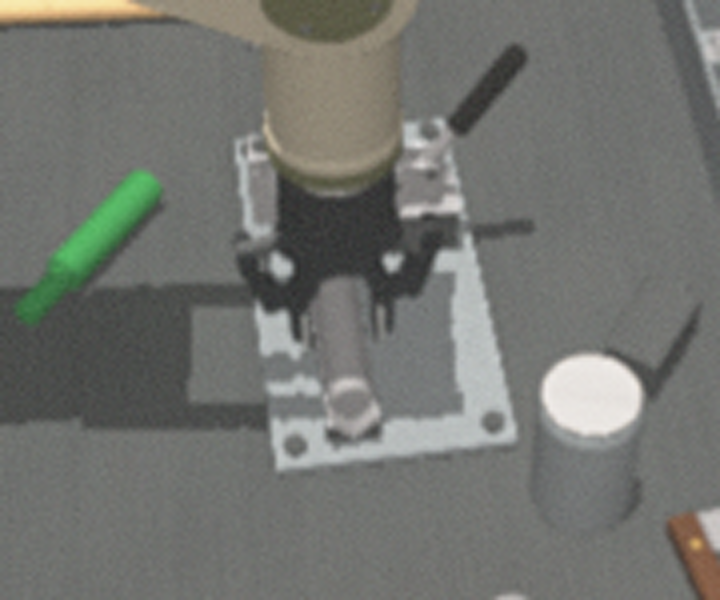

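```bash
python3 -m pendant '[[0,0,-0.1,0,0],[0,0,-0.25,0,0],[-0.05,0,-0.25,0,0],[-0.2,0,0,0,-1],[-0.25,0,0,0,-1],[-0.2,0,0,0,-1],[-0.05,0,0,0,-1],[0,0,0,0,-1]]'
python3 -m pendant '[[0,0,0.1,0,-1],[0,0,0.2,0,-1],[0,0,0.15,0,-1],[0,0,0.08,0,-1],[0,0,0.03,0,-1],[0,0,0,0,-1],[0,0,0,0,-1],[0,0,0,0,-1]]'
python3 - <<'E'
from h import *
import pickle
for n in("wrist","side"):
    f=cams.grab_frame(n);i=f["image"][:,:,::-1];pickle.dump(f,open(n+"11.pkl","wb"));cv2.imwrite(f"pics/{n}11.png",i if n=="wrist" else cv2.resize(i[130:280,150:330],None,fx=4,fy=4,interpolation=cv2.INTER_CUBIC))
st()
E
```

```text
t: 14.88
position: [0.5083, -0.0761, 0.0876]
tool_rot: [3.141, 0.0, 1.611]
ft_force: [-0.8, 0.2, -0.1]
grip_width: 0.001
t: 15.55
position: [0.5091, -0.0745, 0.0206]
tool_rot: [3.14, 0.001, 1.614]
ft_force: [0.4, -0.2, 0.2]
grip_width: 0.004
t 15.65 p [ 0.509  -0.0747  0.0206] rot [3.1396e+00 6.0000e-04 1.6139e+00] F [ 0.2 -0.7  0.9] w 0.0
```

View pics/wrist11.png

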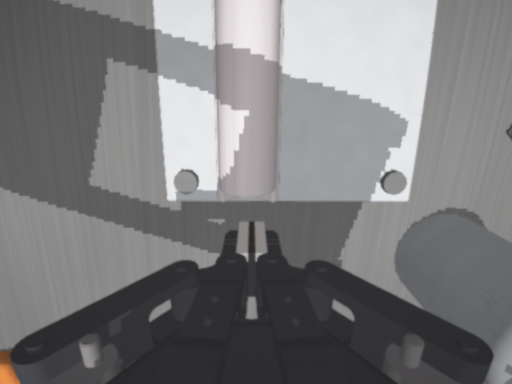

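View pics/side11.png

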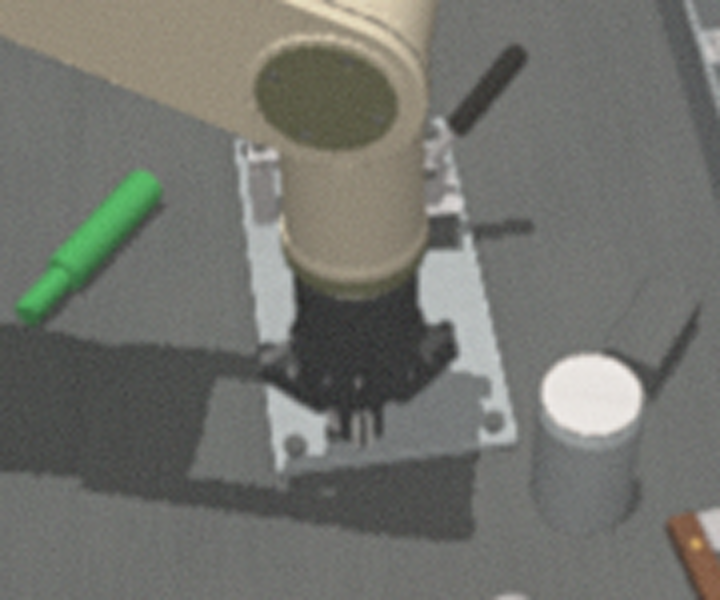

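```bash
python3 -m pendant '[[0.03,-0.005,0.012,0,-1],[0.05,-0.005,0,0,-1],[0.05,0,0,0,-1],[0.06,0,0,0,-1],[0.06,0,0,0,-1],[0.06,0,0,0,-1],[0.06,0,0,0,-1],[0.06,0,0,0,-1]]'
```

```text
t: 16.32
position: [0.5047, -0.0233, 0.0182]
tool_rot: [3.141, 0.002, 1.614]
ft_force: [0.7, -6.3, -0.3]
grip_width: 0.005
```

```bash
python3 -m pendant '[[0.06,0,0,0,-1],[0.06,0,0,0,-1],[0.06,0,0,0,-1],[0.06,0,0,0,-1],[0.05,0,0,0,-1],[0.04,0,0,0,-1],[0.02,0,0,0,-1],[0,0,0,0,-1]]'
python3 - <<'E'
from h import *
import pickle
for n in("wrist","scene"):
    f=cams.grab_frame(n);i=f["image"][:,:,::-1];pickle.dump(f,open(n+"12.pkl","wb"));cv2.imwrite(f"pics/{n}12.png",i if n=="wrist" else cv2.resize(i[165:270,205:335],None,fx=5.7,fy=5.7,interpolation=cv2.INTER_CUBIC))
st()
E
```

```text
t: 16.98
position: [0.5029, 0.0193, 0.0181]
tool_rot: [3.141, 0.001, 1.614]
ft_force: [0.7, -2.0, -0.3]
grip_width: -0.003
t 17.08 p [0.5029 0.0193 0.0181] rot [ 3.1411e+00 -1.0000e-04  1.6141e+00] F [ 1.1 -1.3  0.7] w -0.004
```

View pics/wrist12.png

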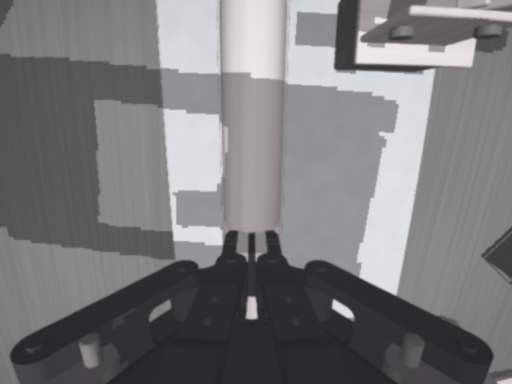

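View pics/scene12.png

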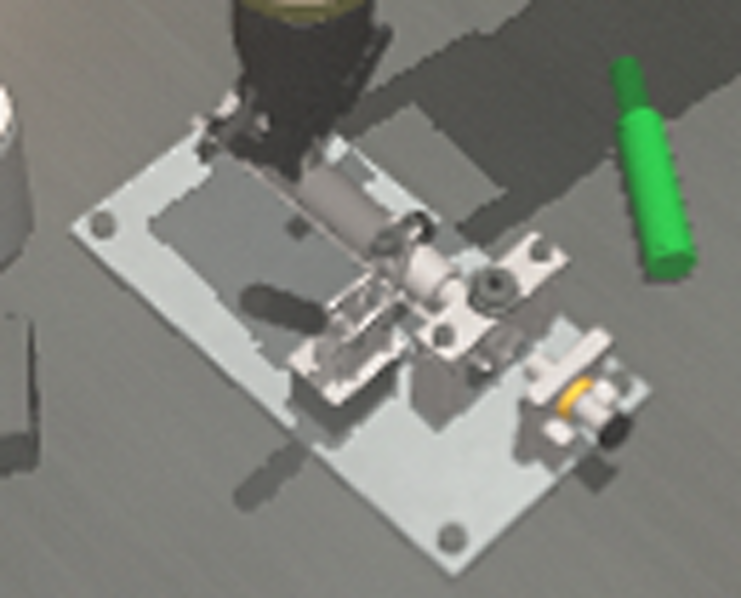

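```bash
python3 -m pendant '[[0.02,0,0,0,-1],[0.03,0,0,0,-1],[0.03,0,0,0,-1],[0.02,0,0,0,-1],[0.02,0,0,0,-1],[0.01,0,0,0,-1],[0,0,0,0,-1],[0,0,0,0,-1]]'
```

```text
t: 17.75
position: [0.5023, 0.0341, 0.0181]
tool_rot: [3.141, 0.001, 1.614]
ft_force: [1.0, -5.2, 0.6]
grip_width: -0.001
```

```bash
python3 -m pendant '[[0.008,0,0,0,-1],[0.008,0,0,0,-1],[0.008,0,0,0,-1],[0.008,0,0,0,-1],[0,0,0,0,-1],[0,0,0,0,-1],[0,0,0,0,-1],[0,0,0,0,-1]]'
```

```text
t: 18.42
position: [0.5022, 0.0378, 0.0181]
tool_rot: [3.141, 0.001, 1.613]
ft_force: [1.7, -4.6, 0.9]
grip_width: 0.0
```

```bash
python3 -m pendant '[[0.006,0,0,0,-1],[0.006,0,0,0,-1],[0.006,0,0,0,-1],[0,0,0,0,-1],[0,0,0,0,-1],[0,0,0,0,-1],[0,0,0,0,-1],[0,0,0,0,-1]]'
```

```text
t: 19.08
position: [0.5021, 0.0399, 0.0181]
tool_rot: [3.141, 0.001, 1.613]
ft_force: [0.8, -5.8, -0.6]
grip_width: 0.001
```

```bash
python3 -m pendant '[[0.006,0,0,0,-1],[0.006,0,0,0,-1],[0,0,0,0,-1],[0,0,0,0,-1],[0,0,0,0,-1],[0,0,0,0,-1],[0,0,0,0,-1],[0,0,0,0,-1]]'
```

```text
t: 19.75
position: [0.5021, 0.04, 0.0181]
tool_rot: [3.141, 0.003, 1.613]
ft_force: [0.8, -12.4, 0.2]
grip_width: -0.001
```

```bash
python3 -m pendant '[[0.005,0,0,0,-1],[0.005,0,0,0,-1],[0,0,0,0,-1],[0,0,0,0,-1],[0,0,0,0,-1],[0,0,0,0,-1],[0,0,0,0,-1],[0,0,0,0,-1]]'
python3 - <<'E'
from h import *
import pickle
for n in("wrist","scene"):
    f=cams.grab_frame(n);i=f["image"][:,:,::-1];pickle.dump(f,open(n+"13.pkl","wb"));cv2.imwrite(f"pics/{n}13.png",i if n=="wrist" else cv2.resize(i[165:270,205:335],None,fx=5.7,fy=5.7,interpolation=cv2.INTER_CUBIC))
st()
E
```

```text
t: 20.42
position: [0.5021, 0.04, 0.0182]
tool_rot: [3.141, 0.005, 1.613]
ft_force: [1.3, -18.1, 0.9]
grip_width: 0.002
t 20.52 p [0.5021 0.0401 0.0182] rot [3.1413 0.0047 1.6131] F [  1.4 -18.3  -0.3] w 0.003
```

View pics/scene13.png

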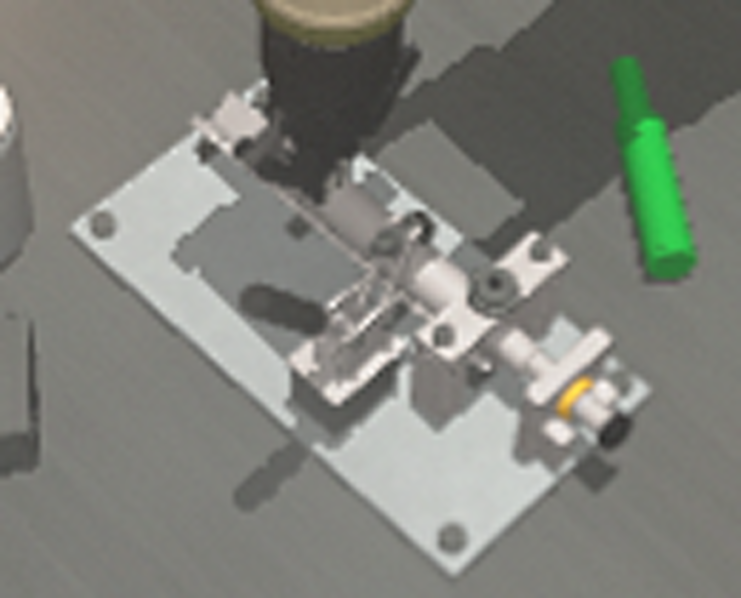

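The tip bears on the stop at 18 N, position unchanged at y ≈ 0.040, and the thin end meets the rod in the scene picture at zoom (535,365). I'll back off now, rise and go over to the handle.

```bash
python3 -m pendant '[[-0.05,0,0,0,-1],[-0.12,0,0,0,-1],[0,0,-0.15,0,-1],[0,0,-0.3,0,-1],[0,0,-0.3,0,-1],[0,0,-0.3,0,-1],[0,0,-0.25,0,-1],[0,0,-0.05,0,-1]]'
python3 -m pendant '[[0.1,0.1,0,0,-1],[0.2,0.2,0,0,-1],[0.2,0.2,0,0,-1],[0.2,0.2,0,0,-1],[0.15,0.13,0,0,-1],[0.04,0.037,0,0,-1],[0,0,0,0,-1],[0,0,0,0,-1]]'
python3 - <<'E'
from h import *
import pickle
for n in("wrist","scene","side"):
    f=cams.grab_frame(n);i=f["image"][:,:,::-1];pickle.dump(f,open(n+"14.pkl","wb"));cv2.imwrite(f"pics/{n}14.png",{"wrist":i,"scene":cv2.resize(i[145:270,205:345],None,fx=4.8,fy=4.8,interpolation=cv2.INTER_CUBIC),"side":cv2.resize(i[100:250,170:350],None,fx=4,fy=4,interpolation=cv2.INTER_CUBIC)}[n])
st()
E
```

```text
t: 21.18
position: [0.5056, 0.0232, 0.1866]
tool_rot: [3.133, -0.0, 1.614]
ft_force: [1.3, -0.5, 1.9]
grip_width: 0.001
t: 21.85
position: [0.6012, 0.1339, 0.1791]
tool_rot: [-3.14, 0.0, 1.614]
ft_force: [-0.4, -0.3, 0.7]
grip_width: -0.003
t 22.0 p [0.6014 0.133  0.1799] rot [-3.1412e+00  1.0000e-04  1.6128e+00] F [ 0.3  0.7 -0.1] w -0.001
```

View pics/wrist14.png

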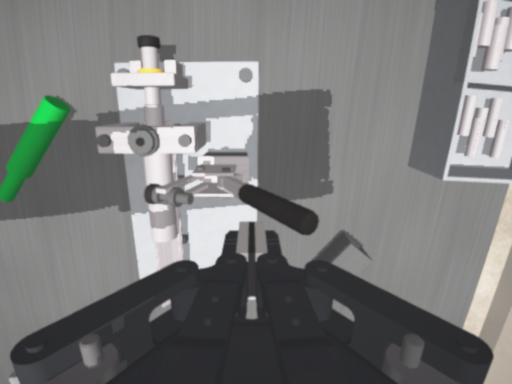

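View pics/scene14.png

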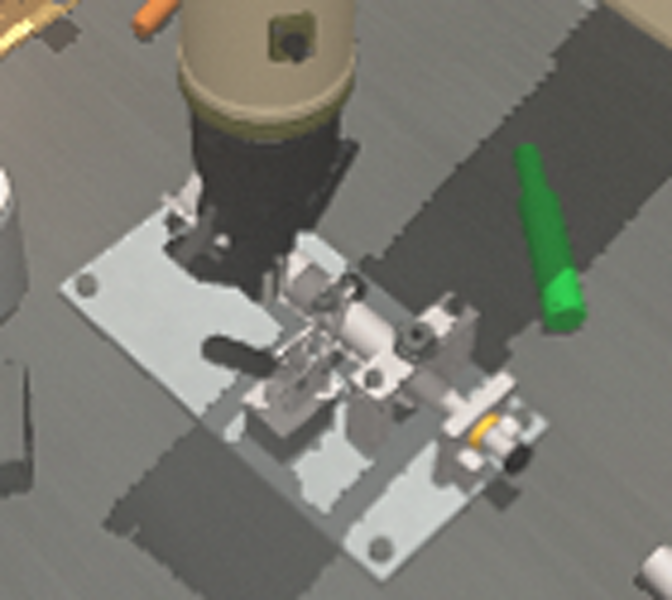

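View pics/side14.png

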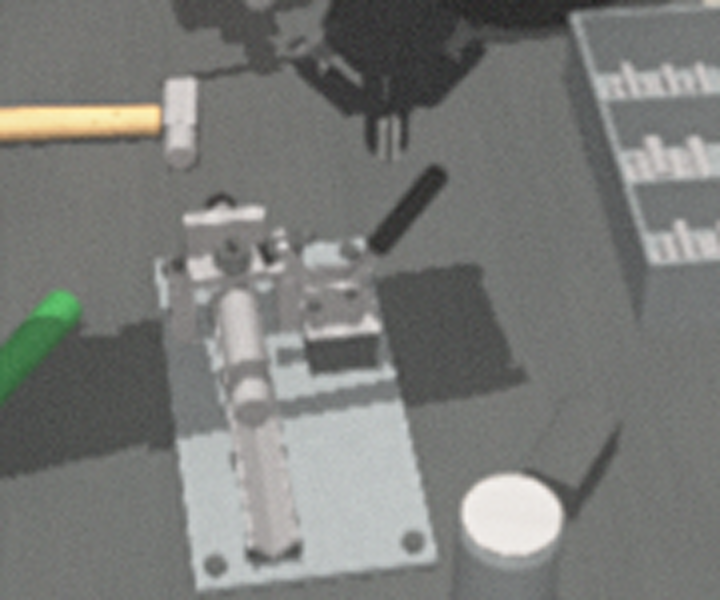

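```bash
python3 - <<'E'
from h import *
import pickle
T=lambda x,y,z:np.array((.5008+np.cos(1.6129)*x-np.sin(1.6129)*y,.1336+np.sin(1.6129)*x+np.cos(1.6129)*y,z))
W=pickle.load(open("wrist14.pkl","rb"));S=pickle.load(open("scene14.pkl","rb"));D=pickle.load(open("side14.pkl","rb"))
a=np.radians(57)
for n,rr in (("end",.115),("grip start",.035)):
    P=T(-.005,-.078-rr*np.cos(a),.086+rr*np.sin(a)); print(n,P,proj(W,P)[0],(proj(S,P)[0]-[205,145])*4.8,(proj(D,P)[0]-[170,100])*4)
# jig coords of TCP
c,s=np.cos(1.6129),np.sin(1.6129); d=np.array([.6014-.5008,.133-.1336]); print("tcp jig",d@[c,s],d@[-s,c])
# stop contact
for x in (.065,.0695,.073): print(x,proj(W,T(x,0,.056))[0],proj(W,T(x,0,.046))[0])
i=W["image"][:,:,::-1]; cv2.imwrite("pics/w14z.png",cv2.resize(i[30:290,80:200],None,fx=2.3*2,fy=2.3*2,interpolation=cv2.INTER_CUBIC)[:600])
# tip of fingers seen
for up in (.0245,): print(proj(W,(.6014+0*.011,.133,.18+up)), (proj(S,(.6014,.133,.18+up))[0]-[205,145])*4.8,(proj(D,(.6014,.133,.18+up))[0]-[170,100])*4)
E
```

```text
end [0.64151931 0.13452387 0.18244712] [312.87706765 224.48556837] [208.70876111 349.97269236] [438.33864462 167.41617235]
grip start [0.5979868  0.13268991 0.11535347] [246.20179317 192.34447213] [261.17576173 366.29982536] [373.35875062 245.03735238]
tcp jig -0.004833846467754198 -0.10048559065023295
0.065 [150.75607521 107.88772954] [154.06504809 107.75120703]
0.0695 [150.36802596 103.27104656] [153.70225426 103.285855  ]
0.073 [150.06621966  99.65671273] [153.42008459  99.79072826]
[[249.38255466 240.39678054]] [258.96367266 287.85711077] [380.57036495 148.78730787]
```

View pics/w14z.png

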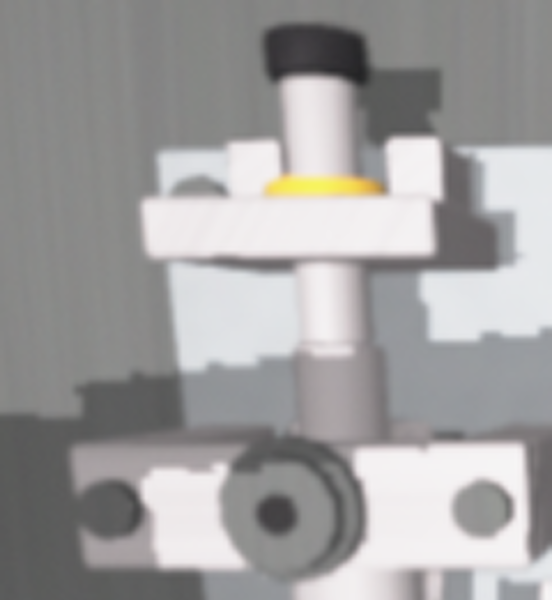

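```bash
cat > arc.py <<'E'
import numpy as np
rho,h,e=.095,.0085,.0075
def tip(th,over=0):
    t=np.radians(th); y=-.078-rho*np.cos(t)+h*np.sin(t)+e; z=.086+rho*np.sin(t)+h*np.cos(t)
    return np.array([y-over*np.sin(t), z-over*np.cos(t)])
def seq(start,pts):
    p=np.array(start)
    for q in pts:
        d=np.array(q)-p; print("[0,%.3f,%.3f,0,-1] -> y %.4f ztip %.4f rep %.4f"%(-d[0]/.12,-d[1]/.12,q[0],q[1],q[1]-.0245)); p=np.array(q)
E
python3 - <<'E'
from arc import *
seq((-.102,.2045),[(-.107,.187),(-.110,.1735)]+[tip(t,o) for t,o in ((57,0),(55,.001),(52,.002),(48,.002),(44,.002),(40,.002),(36,.002),(32,.002),(28,.002),(24,.002),(20,.002),(16,.002),(12,.002),(9,.003),(6,.003),(5.7,.005))])
E
```

```text
[0,0.042,0.146,0,-1] -> y -0.1070 ztip 0.1870 rep 0.1625
[0,0.025,0.113,0,-1] -> y -0.1100 ztip 0.1735 rep 0.1490
[0,0.043,0.027,0,-1] -> y -0.1151 ztip 0.1703 rep 0.1458
[0,0.031,0.018,0,-1] -> y -0.1188 ztip 0.1681 rep 0.1436
[0,0.042,0.027,0,-1] -> y -0.1239 ztip 0.1649 rep 0.1404
[0,0.045,0.033,0,-1] -> y -0.1292 ztip 0.1609 rep 0.1364
[0,0.042,0.036,0,-1] -> y -0.1343 ztip 0.1567 rep 0.1322
[0,0.040,0.039,0,-1] -> y -0.1391 ztip 0.1520 rep 0.1275
[0,0.037,0.041,0,-1] -> y -0.1435 ztip 0.1471 rep 0.1226
[0,0.034,0.044,0,-1] -> y -0.1476 ztip 0.1419 rep 0.1174
[0,0.031,0.046,0,-1] -> y -0.1513 ztip 0.1363 rep 0.1118
[0,0.028,0.048,0,-1] -> y -0.1546 ztip 0.1306 rep 0.1061
[0,0.024,0.050,0,-1] -> y -0.1575 ztip 0.1246 rep 0.1001
[0,0.021,0.051,0,-1] -> y -0.1600 ztip 0.1184 rep 0.0939
[0,0.017,0.053,0,-1] -> y -0.1621 ztip 0.1121 rep 0.0876
[0,0.012,0.048,0,-1] -> y -0.1635 ztip 0.1063 rep 0.0818
[0,0.008,0.041,0,-1] -> y -0.1644 ztip 0.1014 rep 0.0769
[0,0.002,0.021,0,-1] -> y -0.1647 ztip 0.0989 rep 0.0744
```

```bash
python3 -m pendant '[[0,0.042,0.146,0,-1],[0,0.025,0.113,0,-1],[0,0.043,0.027,0,-1],[0,0.031,0.018,0,-1],[0,0.042,0.027,0,-1],[0,0,0,0,-1],[0,0,0,0,-1],[0,0,0,0,-1]]'
python3 - <<'E'
from h import *
import pickle
for n in("wrist","side"):
    f=cams.grab_frame(n);i=f["image"][:,:,::-1];pickle.dump(f,open(n+"15.pkl","wb"));cv2.imwrite(f"pics/{n}15.png",{"wrist":i,"side":cv2.resize(i[100:250,170:350],None,fx=4,fy=4,interpolation=cv2.INTER_CUBIC)}[n])
st()
E
```

```text
t: 22.67
position: [0.6247, 0.1349, 0.141]
tool_rot: [3.14, -0.0, 1.614]
ft_force: [-0.8, 0.2, 0.2]
grip_width: -0.001
t 22.77 p [0.6246 0.135  0.1412] rot [ 3.1398e+00 -2.0000e-04  1.6138e+00] F [ 0.8 -0.7  0.8] w -0.004
```

View pics/wrist15.png

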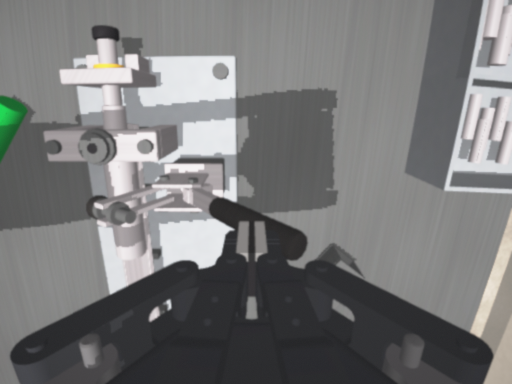

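View pics/side15.png

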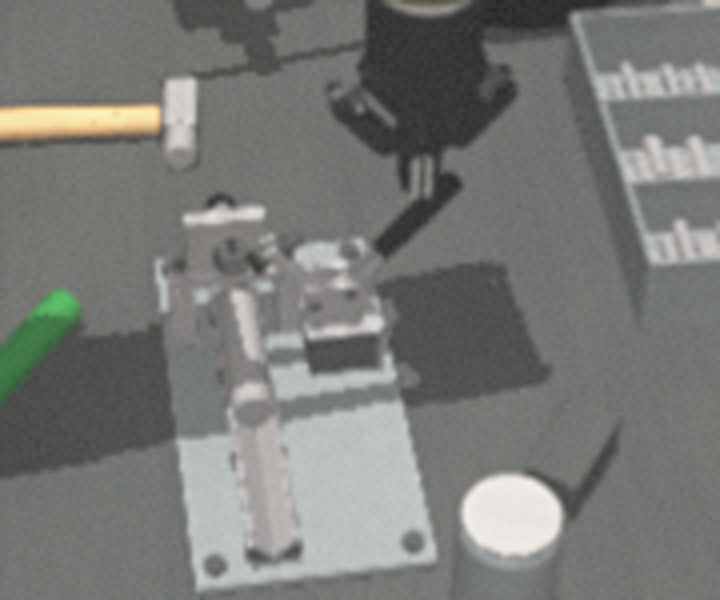

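```bash
python3 -m pendant '[[0,0.045,0.033,0,-1],[0,0.042,0.036,0,-1],[0,0.04,0.039,0,-1],[0,0.037,0.041,0,-1],[0,0.034,0.044,0,-1],[0,0.031,0.046,0,-1],[0,0,0,0,-1],[0,0,0,0,-1]]'
python3 - <<'E'
from h import *
import pickle
for n in("side",):
    f=cams.grab_frame(n);i=f["image"][:,:,::-1];pickle.dump(f,open(n+"16.pkl","wb"));cv2.imwrite(f"pics/{n}16.png",{"wrist":i,"side":cv2.resize(i[100:250,170:350],None,fx=4,fy=4,interpolation=cv2.INTER_CUBIC)}[n])
st()
T=lambda x,y,z:np.array((.5008+np.cos(1.6129)*x-np.sin(1.6129)*y,.1336+np.sin(1.6129)*x+np.cos(1.6129)*y,z))
for a in (57,50,44,38,32,28,24,20,10,6):
    q=np.radians(a); print(a,[np.round((proj(f,T(-.005,-.078-rr*np.cos(q),.086+rr*np.sin(q)))[0]-[170,100])*4).tolist() for rr in (.115,.085,.035)])
E
```

```text
t: 23.43
position: [0.651, 0.1359, 0.1104]
tool_rot: [-3.14, 0.0, 1.614]
ft_force: [-0.3, 0.1, 0.5]
grip_width: 0.001
t 23.48 p [0.6509 0.1359 0.1107] rot [-3.1401e+00  2.0000e-04  1.6136e+00] F [ 0.3 -0.7 -0.4] w -0.0
57 [[438.0, 167.0], [413.0, 197.0], [373.0, 245.0]]
50 [[454.0, 175.0], [425.0, 202.0], [378.0, 247.0]]
44 [[466.0, 182.0], [434.0, 208.0], [382.0, 249.0]]
38 [[477.0, 191.0], [442.0, 214.0], [385.0, 252.0]]
32 [[486.0, 200.0], [449.0, 221.0], [388.0, 254.0]]
28 [[491.0, 207.0], [452.0, 226.0], [390.0, 256.0]]
24 [[495.0, 214.0], [456.0, 231.0], [391.0, 258.0]]
20 [[499.0, 221.0], [459.0, 236.0], [392.0, 261.0]]
10 [[504.0, 240.0], [463.0, 250.0], [394.0, 266.0]]
6 [[505.0, 248.0], [464.0, 256.0], [395.0, 269.0]]
```

View pics/side16.png

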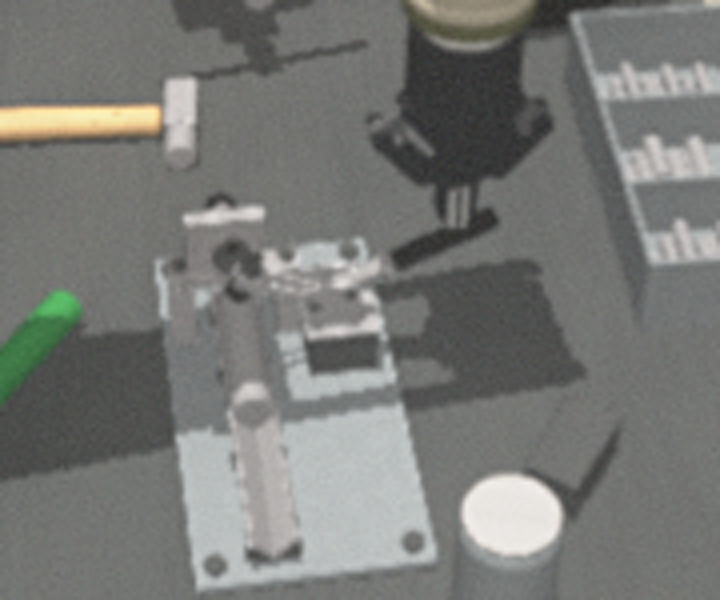

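```bash
python3 -m pendant '[[0,0.028,0.048,0,-1],[0,0.024,0.05,0,-1],[0,0.021,0.051,0,-1],[0,0.017,0.053,0,-1],[0,0.012,0.048,0,-1],[0,0.004,0.02,0,-1],[0,0,0,0,-1],[0,0,0,0,-1]]'
python3 - <<'E'
from h import *
for n in("side",):
    f=cams.grab_frame(n);i=f["image"][:,:,::-1];cv2.imwrite(f"pics/{n}17.png",cv2.resize(i[100:250,170:350],None,fx=4,fy=4,interpolation=cv2.INTER_CUBIC))
st()
E
```

```text
t: 24.15
position: [0.664, 0.1366, 0.0796]
tool_rot: [-3.141, 0.0, 1.614]
ft_force: [-5.4, -0.3, 9.7]
grip_width: -0.002
t 24.2 p [0.664  0.1366 0.0796] rot [-3.1413 -0.      1.6138] F [-6.5 -0.1  9.9] w -0.0
```

View pics/side17.png

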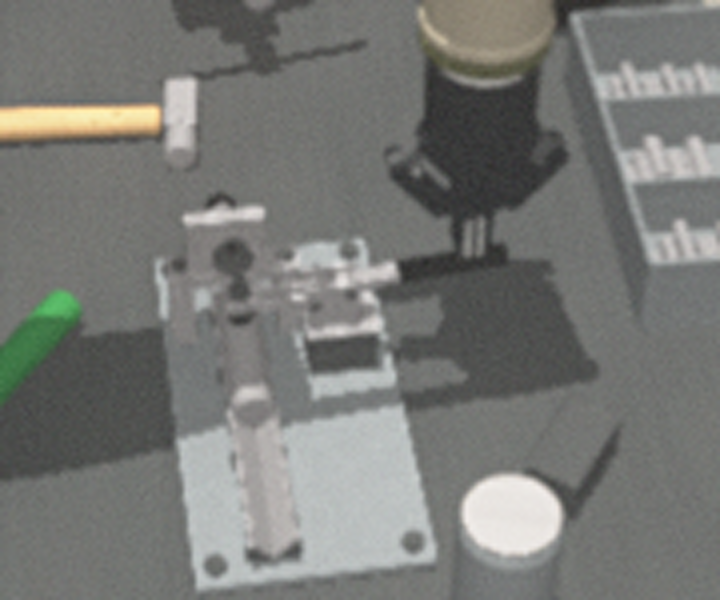

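```bash
python3 -m pendant '[[0,-0.004,0.01,0,-1],[0,0,0.01,0,-1],[0,0,0.01,0,-1],[0,0,0,0,-1],[0,0,0,0,-1],[0,0,0,0,-1],[0,0,0,0,-1],[0,0,0,0,-1]]'
```

```text
t: 24.87
position: [0.6644, 0.1367, 0.0788]
tool_rot: [3.14, -0.0, 1.614]
ft_force: [-12.8, -1.7, 22.5]
grip_width: -0.003
```

```bash
python3 -m pendant '[[0,-0.006,0.008,0,-1],[0,0,0.008,0,-1],[0,0,0,0,-1],[0,0,0,0,-1],[0,0,0,0,-1],[0,0,0,0,-1],[0,0,0,0,-1],[0,0,0,0,-1]]'
python3 - <<'E'
from h import *
import pickle
f=cams.grab_frame("side");i=f["image"][:,:,::-1];pickle.dump(f,open("side18.pkl","wb"));cv2.imwrite("pics/side18.png",cv2.resize(i[140:200,220:310],None,fx=8,fy=8,interpolation=cv2.INTER_CUBIC))
T=lambda x,y,z:np.array((.5008+np.cos(1.6129)*x-np.sin(1.6129)*y,.1336+np.sin(1.6129)*x+np.cos(1.6129)*y,z))
for a in (14,10,8,6,5.4):
    q=np.radians(a); print(a,[np.round((proj(f,T(-.005,-.078-rr*np.cos(q),.086+rr*np.sin(q)))[0]-[220,140])*8).tolist() for rr in (.115,.085,.035)])
st()
E
```

```text
t: 25.53
position: [0.6645, 0.1367, 0.0784]
tool_rot: [3.138, -0.0, 1.614]
ft_force: [-14.5, -3.0, 29.1]
grip_width: -0.002
14 [[605.0, 145.0], [523.0, 169.0], [387.0, 208.0]]
10 [[608.0, 161.0], [526.0, 180.0], [388.0, 212.0]]
8 [[609.0, 169.0], [527.0, 186.0], [389.0, 215.0]]
6 [[610.0, 177.0], [527.0, 192.0], [389.0, 217.0]]
5.4 [[610.0, 179.0], [527.0, 193.0], [389.0, 218.0]]
t 25.58 p [0.6644 0.1367 0.0784] rot [ 3.1377e+00 -1.0000e-04  1.6139e+00] F [-14.1  -1.8  29.4] w 0.006
```

View pics/side18.png

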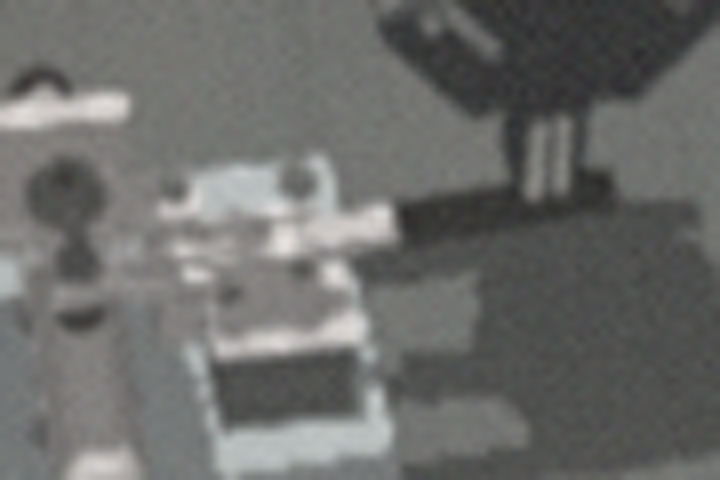

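```bash
python3 -m pendant '[[0,-0.01,-0.02,0,-1],[0,-0.01,-0.04,0,-1],[0,0,-0.15,0,-1],[0,0,-0.3,0,-1],[0,0,-0.3,0,-1],[0,0,-0.2,0,-1],[0,0,0,0,-1],[0,0,0,0,-1]]'
python3 -m pendant '[[-0.1,0,0,0,-1],[-0.25,0,0,0,-1],[-0.3,0,0,0,-1],[-0.3,0,0,0,-1],[-0.2,0,0,0,-1],[-0.05,0,0,0,-1],[0,0,0,0,-1],[0,0,0,0,-1]]'
python3 - <<'E'
from h import *
import pickle
for n in("wrist","scene","side"):
    f=cams.grab_frame(n);i=f["image"][:,:,::-1];pickle.dump(f,open(n+"19.pkl","wb"));cv2.imwrite(f"pics/{n}19.png",{"wrist":i,"scene":cv2.resize(i[145:270,205:345],None,fx=4.8,fy=4.8,interpolation=cv2.INTER_CUBIC),"side":cv2.resize(i[140:200,220:310],None,fx=8,fy=8,interpolation=cv2.INTER_CUBIC)}[n])
st()
E
```

```text
t: 26.25
position: [0.6621, 0.1366, 0.1969]
tool_rot: [3.137, -0.0, 1.614]
ft_force: [-0.1, 0.2, -1.0]
grip_width: 0.001
t: 26.92
position: [0.6658, -0.0076, 0.193]
tool_rot: [-3.139, -0.001, 1.613]
ft_force: [-0.4, 0.7, -0.5]
grip_width: 0.004
t 27.07 p [ 0.6664 -0.006   0.1942] rot [-3.1406e+00 -5.0000e-04  1.6153e+00] F [0.7 0.6 0.1] w -0.002
```

View pics/wrist19.png

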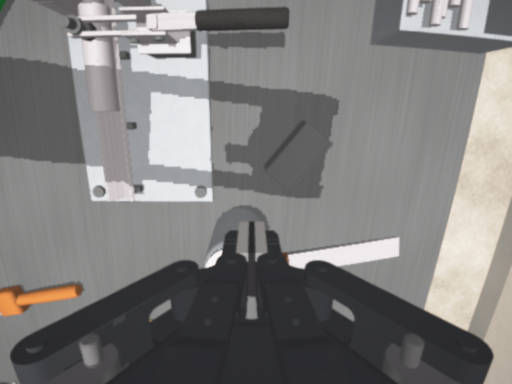

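View pics/scene19.png

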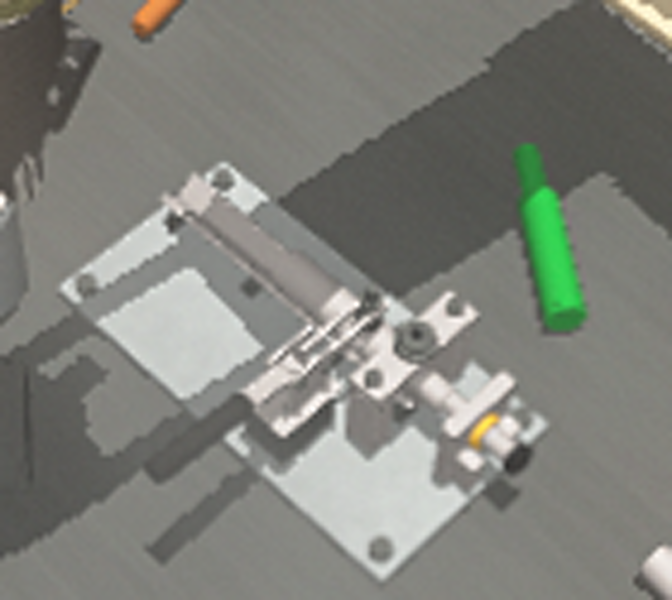

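View pics/side19.png

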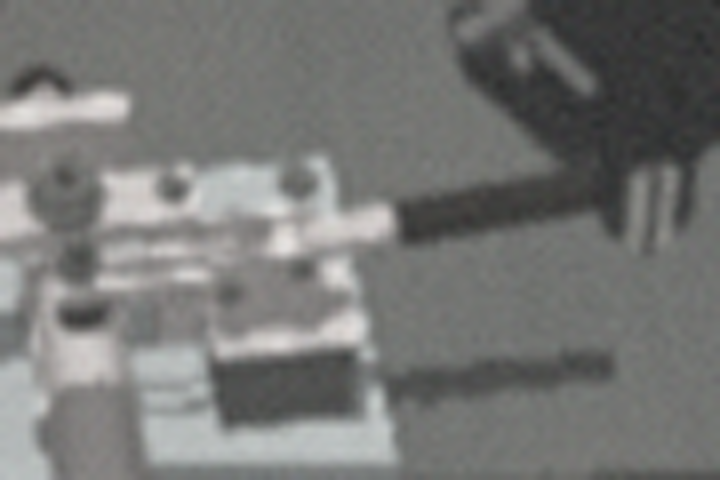

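```bash
python3 -m pendant '[[0.1,-0.05,0,0,-1],[0.25,-0.12,0,0,-1],[0.25,-0.12,0,0,-1],[0.2,-0.12,0,0,-1],[0.1,-0.09,0,0,-1],[0.03,0,0,0,-1],[0,0,0,0,-1],[0,0,0,0,-1]]'
python3 - <<'E'
from h import *
import pickle
for n in("wrist",):
    f=cams.grab_frame(n);i=f["image"][:,:,::-1];pickle.dump(f,open(n+"20.pkl","wb"));cv2.imwrite(f"pics/{n}20.png",i);cv2.imwrite("pics/w20z.png",cv2.resize(i[20:220,90:330],None,fx=3,fy=3,interpolation=cv2.INTER_CUBIC))
st()
T=lambda x,y,z:np.array((.5008+np.cos(1.6129)*x-np.sin(1.6129)*y,.1336+np.sin(1.6129)*x+np.cos(1.6129)*y,z))
pz=lambda P:((proj(f,P)[0]-[90,20])*3).round().tolist()
for x in (.065,.0695,.073): print("tip",x,pz(T(x,0,.055)))
for x in (-.078,-.0805,-.083): print("tail top",x,pz(T(x,0,.061)))
for a in (14,10,8,6): 
    q=np.radians(a);print(a,pz(T(-.005,-.078-.115*np.cos(q),.086+.115*np.sin(q))))
E
```

```text
t: 27.73
position: [0.6021, 0.1021, 0.1951]
tool_rot: [3.141, 0.0, 1.615]
ft_force: [0.5, -0.2, 0.5]
grip_width: -0.003
t 27.78 p [0.6023 0.1015 0.195 ] rot [3.1411e+00 3.0000e-04 1.6141e+00] F [ 0.5 -0.6 -0.3] w 0.002
tip 0.065 [192.0, 168.0]
tip 0.0695 [191.0, 154.0]
tip 0.073 [190.0, 144.0]
tail top -0.078 [219.0, 563.0]
tail top -0.0805 [220.0, 569.0]
tail top -0.083 [221.0, 575.0]
14 [780.0, 399.0]
10 [776.0, 394.0]
8 [774.0, 392.0]
6 [771.0, 390.0]
```

View pics/w20z.png

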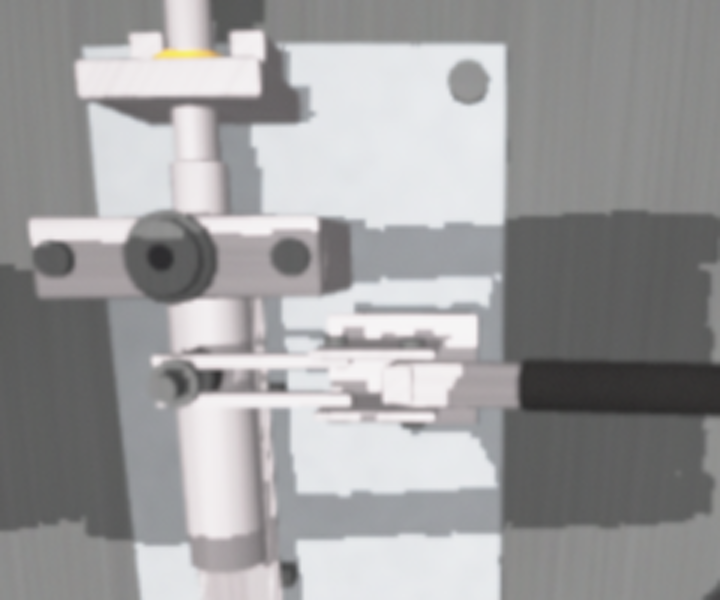

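```bash
python3 - <<'E'
from h import *
f=cams.grab_frame("side");cv2.imwrite("pics/side21.png",f["image"][:,:,::-1])
a=cv2.imread("pics/side0.png");b=f["image"][:,:,::-1]
print(np.abs(a[255:384].astype(int)-b[255:384]).max(2).__gt__(60).sum())
st()
E
```

```text
513
t 27.83 p [0.6024 0.101  0.1949] rot [3.1413e+00 3.0000e-04 1.6134e+00] F [-0.5 -0.9  0.2] w 0.003
```

View pics/side21.png

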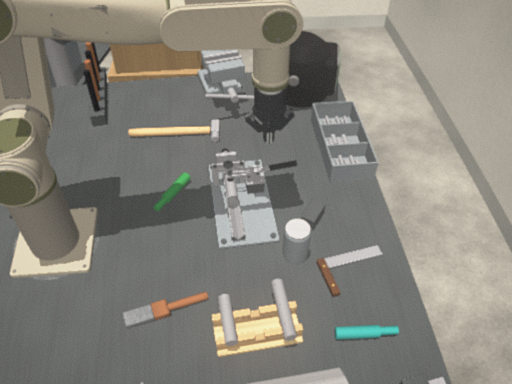

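The side view shows both other bars still in the rack at (228,318) and (284,308). The tin, tools and green and turquoise look-alikes haven't moved, and the clamp is down on the shaft. Handing in.

```bash
python3 -c "
from plant import close_job
print(close_job())"
```

```text
the job is handed in; nothing more can be done
None
```

The shaft is in the jig with its thin end against the stop, the clamp handle is fully down, and I handed the job in at about 28 s. No verdict came back, so the result rests on my own checks.

- **What I did:** I took the shaft from the rack's middle slot, laid it in the trough with the thin end towards the stop, and pushed it along under the bush with shut fingers. It stopped moving at a total push of 18 N, of which I put roughly 12 to 14 N on the stop after sliding friction. I then followed the handle down its arc until about 30 N moved it no further, and drew clear.
- **Last checks:**
  - The tip meets the rod with no visible gap, at jig x of about 0.068 m. That is within about 1.5 mm of the stop's position measured before the push, which is as fine as the pictures resolve.
  - The clamp's rubber tip sits on the thick part of the shaft, and the handle is at about 6 degrees.
  - The force reading is zero, and the other bars, tin, tools and look-alikes are where they were.
- **What disagreed:** My first grasp closed on nothing, just above the shaft, and did not move it. The pictures showed the real fingertips about 24 mm behind the stated TCP. I corrected for that from then on, and the second grasp held.

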